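Tip a sign blank out of its tray and load it on the printing platen

TASK

Load the blank aluminium plate for printing. Press down the end of it that is nearer the robot so that it tips up in its tray and stays tipped, then take it by the raised far end, lift it clear and lay it flat, without dropping it, on the raised rubber pad of the platen, its long side pushed up against the two side stops and its end up against the end stop. Let go of it and leave the other things on the bench undisturbed.

Things in the scene. Friction and masses are not known exactly. Their poses are not given: they have to be found in the camera images.
- blank_mid (a point): the blank: plain aluminium plate 160 x 56 x 5 mm (x long, y wide, z thick), about 125 g; the point is its centre, half-way through its thickness. It starts flat in the tray, its top flush with the tray's rims, so it cannot be gripped until it is tipped up. Lying in the tray it reaches from tray x = -75 to +85 mm.
- tray: black tip-up tray, fixed to the bench, on the left or right (the platen is on the other side): 200 mm long (x, pointing away from the robot give or take 0.4 rad), 88 mm wide (y), z up, rims 45 mm high all round, 61 mm between the side rims. Origin on the bench under the rocker's pivot; the tray reaches from x = -96 to +104 mm. A deep hollow lies under the blank's near (-x) half.
- rocker (a joint): steel rocker, 44 mm wide, under the blank's whole length, pivoted at tray x = 0, z = 36 mm; rad: 0 level, 0.38 fully tipped, blank and all (far end up). Pressing the blank 60 mm nearer than the pivot with 2 to 4 N sinks it 22 mm there; the far end then stands 30 mm above the rims. Stiff: it stays where it is left.
- seat (a point): top centre of the platen's raised rubber pad, 34 mm above the bench: the blank's underside centre comes here. x along the pad away from the robot (give or take 0.3 rad), y to the left, z up. Stops, 8 mm higher than the pad: end stop 24 mm wide, face at x = +80 mm; two side stops, each 12 mm wide, at x = -28 and +28 mm, faces at y = +28 mm.
- tape_c (a point): roll of packing tape, a ring 90 mm across and 24 mm high lying flat between tray and platen; its centre. Leave alone.
- squeegee_c (a point): printing squeegee standing at the far side: wooden grip 200 mm long, 90 mm high; the centre of its grip. Leave alone.
- driver_c (a point): screwdriver lying on the bench in front of the robot; a point on it. Leave alone.
- ink_a_c (a point): ink jar, 84 mm across, 95 mm high, far left; its centre. Leave alone.
- ink_b_c (a point): ink jar, 84 mm across, 95 mm high, far right; its centre. Leave alone.
- spray_c (a point): orange spray-cleaner bottle, 64 mm across, 190 mm high, right side; its centre. Leave alone.
- spatula_c (a point): ink spatula lying at the left; a point on it. Leave alone.
- mug_c (a point): white mug, 80 mm across, 90 mm high, right side near the robot; its centre. Leave alone.
- blank: the same plate; origin at the centre of its underside
- platen: the fixed printing platen: plywood board 240 x 150 mm, top 20 mm above the bench, carrying a rubber pad 140 x 40 mm, 14 mm high (the blank overhangs it by 8 mm on each side, so fingers can straddle it) and three steel stops. Origin on the bench under the seat, same axes
There are look-alikes about, which are no part of the job. There is more than one size of the blank; the job needs the smallest.

How it is judged:
By the outcome, as a careful person would: the job done as asked, in the order asked, and still so for the second after the job is handed in, with the robot touching nothing.
It also fails if it takes over 58 s, if anything falls off the work surface, if the arm or the gripper's body presses on something with over 40 N, if the wrist force passes 120 N, or if a joint passes its speed limit or range.

ROBOT

A 7-joint arm with a two-finger parallel gripper is mounted at the origin on the work surface. World frame = base frame: x ahead of the robot, y to its left, z up, the work surface at z = 0. Lengths are in m, angles in rad, forces in N, time in s.
With the tool pointing down it reaches from about 0.425 to 0.875 m from the base axis. Payload 4.7 kg.
Tool frame: the origin (TCP) lies on the centre line of the jaws, within the pads' length; the fingertips stand 14 mm ahead of it and the grasp point (between the pads) lies 5 mm behind it; z points along the fingers, x is the direction in which the jaws open and shut, and the axes are right-handed (so a half turn about z gives the same grasp; the last joint's range is limited). The gripper opens to 87 mm and grips with 3 to 60 N. Pads are 19 mm wide; open, the fingers measure 117 mm over their backs; the gripper's body (75 mm by 190 mm) begins 51 mm behind the grasp point.
Start: joints at [1.186, 0.321, -0.07, 1.45, 0.023, 1.371, -0.057], TCP at [0.252, -0.599, 0.201] pointing down, gripper open.
Joint ranges: [-2.86, 2.86], [-0.3, 2.09], [-1.38, 1.24], [0.06, 2.45], [-1.56, 4.7], [0.09, 2.05], [-2.69, 2.69]. Speed limits (rad/s): [2.57, 2.57, 3.14, 3.14, 3.14, 3.14, 3.14].

INTERFACE

Orientations are given as a rotation vector (axis times angle).
In Python, from bench import ctrl gives the robot as it stands.
- The arm moves only by the tool drive_tool, never from a script. Its argument "rows" is a list that holds one entry, the list of rows, each a list of 5 numbers: the shift along the tool's x, y, z scaled (see below), then the turn about the tool's z scaled (see below), then the closure in counts, from 0 (fully open) to 255 (shut). In form: [[[dx, dy, dz, spin, jaw], ...]]. A call has 1 to 20 rows; each row is the pose to reach, as a shift and turn from the pose commanded when the call began, along the tool's axes at that moment, turning the shorter way round; what a row does not reach only later rows make up. The controller multiplies each number of a shift by 300 mm and each number of a turn by pi rad. A row lasts 1/8 s, in which the tool goes at most 62.5 mm and 10.7 degrees, less where a joint would pass 70% of its speed; a pose out of reach is approached as far as the arm can. A call with a number of a shift or a turn outside -1 to 1 is refused whole. A call with a gripper value outside its range is refused whole. The fingers move at their own pace and stop on an object; "grip_force" is the grip in N (left out, the last holds). Time passes only in rows, so rows that repeat a pose let the fingers close. It gives the time, the measured TCP pose, the force and the opening at its end, in the units of the state.
- ctrl.get_state(): the state, without advancing time (a new reading comes with each control period).
- ctrl.get_image(name): name is "scene" or "top"; returns a dict with "img" (480x640x3 uint8, blue, green, red), "camera_matrix" (3x3 intrinsics, pixels), "k1" (the pictures are not rectified: a ray, as slopes to the right and down, at radius r is drawn at 1 + k1 r^2 times it, then the intrinsics apply), "R" (3x3) and "t" (3): a world point X has camera coordinates R X + t. Camera axes: x right, y down, z forward; pixel columns grow to the right and rows downward; lengths in m; the calibration is good to about 2 mm. A picture is of the moment at which its call begins. There is no depth.
- ctrl.close_job(): hands the job in, once; it reports no verdict.
The state is a dict: "time": time; "joint_positions": joint angles; "qd": joint speeds; "joint_torque": joint torques, N m; "position": TCP position; "tool_rot": TCP orientation; "ft_force": force on the tool from outside, world axes, zero at the start; "torque": the same for the moment, N m; "grip_width": opening from 0.0 (shut) to 1.0 (fully open).
Only numpy, scipy, OpenCV 4.12 (cv2) and the standard library are available. Lean on these libraries where they do the work, as an engineer would, in place of code of your own. Each camera call takes 0.05 s, during which the arm holds its last target.

## Working session

There is one attempt and no reset: what is moved stays moved. The work goes in short steps, Python scripts to look and compute and a tool call to move; the robot and the scene stay as the last step left them, time stands still between calls to the robot, and variables do not carry over. Pictures are saved under pics/ and viewed, and the job is handed in when it is done.

Besides the shell and the picture viewer there is one more tool, called after "Call:" in YAML: its name, and indented under it one key for each argument. drive_tool: Moves the arm, as the interface text tells. Its arguments: {"type":"object","properties":{"rows":{"type":"array"},"grip_force":{"type":"number"}},"required":["rows"]}

```bash
mkdir -p pics; ls; python3 - <<'E'
from bench import ctrl
import cv2
s=ctrl.get_state()
for k,v in s.items(): print(k,v)
for n in("scene","top"):
    d=ctrl.get_image(n); cv2.imwrite(f"pics/{n}0.png",d["img"]); print(n,d["camera_matrix"],d["k1"],d["R"],d["t"])
E
```

```text
pics
time 0.0
joint_positions [ 1.18610425  0.32177827 -0.07007767  1.45166406  0.02260523  1.37077904
 -0.05691216]
qd [-7.51195451e-04 -1.17410886e-03  4.29048838e-04 -7.84897300e-04
  1.48489126e-03  7.71159478e-05 -9.83026721e-04]
joint_torque [-1.03101549e-04 -4.91281343e+01 -4.04138966e-01 -3.12526488e+01
 -6.38929149e-02  4.35393071e-02  1.61611210e-04]
position [ 0.25211918 -0.59848184  0.19989603]
tool_rot [-2.61667952e+00  1.73687840e+00  2.49709244e-03]
ft_force [-0.07319919  0.01148576  0.27758837]
torque [ 0.02484615 -0.01423813  0.0150781 ]
grip_width 1.0008422005529214
scene [[593.92654229   0.         316.66702856]
 [  0.         593.92654229 235.36514506]
 [  0.           0.           1.        ]] -0.06496338679116383 [[ 0.77652789  0.6299496   0.01295877]
 [ 0.49399755 -0.59591806 -0.63312565]
 [-0.39111489  0.49804133 -0.77394055]] [-0.41525511 -0.18834947  1.77105975]
top [[444.97547535   0.         330.29080865]
 [  0.         444.97547535 247.20234483]
 [  0.           0.           1.        ]] -0.008606302132198169 [[ 1.24803268e-02 -9.99921968e-01 -5.47707368e-04]
 [-9.81408104e-01 -1.21443292e-02 -1.91548033e-01]
 [ 1.91526434e-01  2.92810649e-03 -9.81483088e-01]] [-0.01873086  0.54628055  1.03814887]
```

View pics/scene0.png

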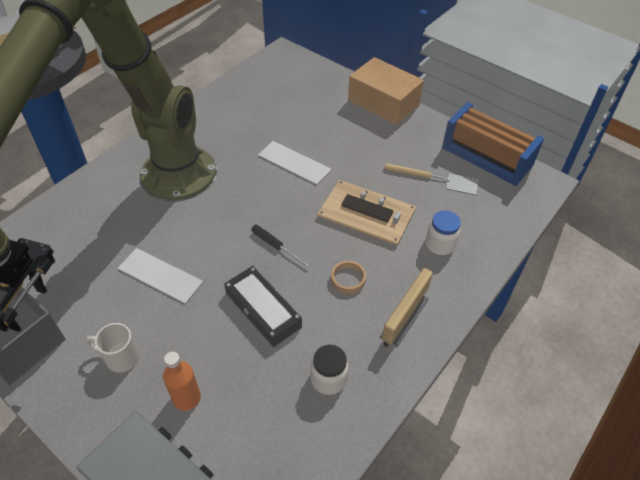

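View pics/top0.png

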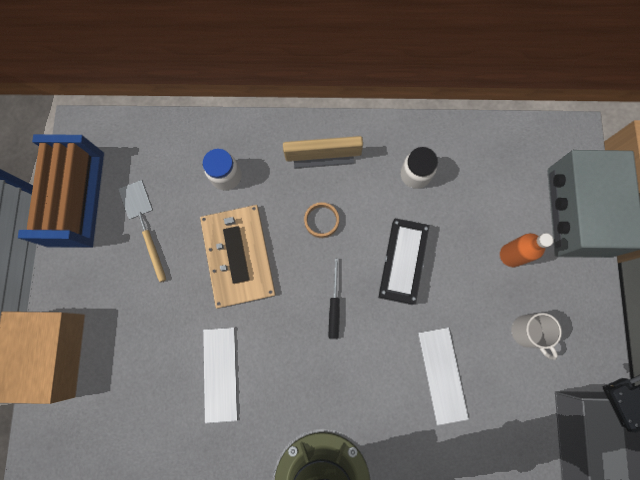

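Candidates for the blank (top view): plate in the tray (405,260), loose plates at (220,375) and (443,375). Both loose ones look longer and don't lie in a tray, so I take the tray one. Next I check it close up and measure it.

```bash
cat > h.py <<'E'
import numpy as np, cv2
from scipy.spatial.transform import Rotation as Rn
def cast(d,uv,z):
    uv=np.atleast_2d(np.array(uv,float)).reshape(-1,1,2)
    K=np.array(d["camera_matrix"]);dist=np.array([d["k1"],0,0,0,0.])
    n=cv2.undistortPoints(uv,K,dist).reshape(-1,2)
    R=np.array(d["R"]);t=np.array(d["t"]); C=-R.T@t
    r=np.c_[n,np.ones(len(n))]@R
    return C+r*((z-C[2])/r[:,2])[:,None]
def proj(d,X):
    p,_=cv2.projectPoints(np.atleast_2d(np.array(X,float)),cv2.Rodrigues(np.array(d["R"]))[0],np.array(d["t"]),np.array(d["camera_matrix"]),np.array([d["k1"],0,0,0,0.]))
    return p.reshape(-1,2)
def rect(d,mask,z):
    c=max(cv2.findContours(mask,cv2.RETR_EXTERNAL,cv2.CHAIN_APPROX_NONE)[0],key=cv2.contourArea)
    P=cast(d,c.reshape(-1,2),z)[:,:2]
    (cx,cy),(w,h),a=cv2.minAreaRect((P*1000).astype(np.float32))
    b=cv2.boxPoints(((cx,cy),(w,h),a)); e=[b[1]-b[0],b[2]-b[1]]; L=max(e,key=np.linalg.norm)
    if L[0]<0:L=-L
    return np.round([cx,cy,max(w,h),min(w,h)],1),round(float(np.arctan2(L[1],L[0])),4)
E
python3 - <<'E'
from bench import ctrl
from h import *
t=ctrl.get_image("top");s=ctrl.get_image("scene")
def crop(d,x0,y0,x1,y1,k,n): cv2.imwrite(n,cv2.resize(d["img"][y0:y1,x0:x1],None,fx=k,fy=k,interpolation=cv2.INTER_CUBIC))
crop(t,370,210,440,310,6,"pics/c_tray.png");crop(t,190,195,285,315,5,"pics/c_plat.png")
crop(s,310,170,425,250,6,"pics/s_plat.png");crop(s,215,255,310,350,6,"pics/s_tray.png")
def win(m,x0,y0,x1,y1):
    o=np.zeros_like(m);o[y0:y1,x0:x1]=m[y0:y1,x0:x1];return o
for nm,d,wins in(("top",t,[(370,210,440,310),(195,320,245,430),(410,320,475,430)]),("scene",s,[(215,255,310,350),(250,135,335,190),(110,240,210,305)])):
    g=cv2.cvtColor(d["img"],cv2.COLOR_BGR2GRAY); 
    m=((g>165)*255).astype(np.uint8)
    for i,w in enumerate(wins): print(nm,"plate",i,rect(d,win(m,*w),.045 if i==0 else .005))
    dk=((g<60)*255).astype(np.uint8)
    print(nm,"tray",rect(d,win(dk,*wins[0]),.045))
    w=(215,220,255,290) if nm=="top" else (335,190,400,228)
    print(nm,"pad",rect(d,win(dk,*w),.034))
E
```

```text
top plate 0 (array([ 519.2, -194.8,  159.2,   55.4]), -0.1989)
top plate 1 (array([238.7, 254.2, 220.9,  76.4]), 0.0827)
top plate 2 (array([ 243. , -287.8,  220.3,   77.9]), 0.1822)
top tray (array([ 517.4, -192.6,  201.7,   90.1]), -0.1943)
top pad (array([529.7, 223.7, 139.2,  39.7]), 0.2323)
scene plate 0 (array([ 521.4, -195.4,  158.5,   54.7]), -0.1993)
scene plate 1 (array([238.4, 255.3, 218. ,  76.6]), 0.0814)
scene plate 2 (array([ 243.4, -287.1,  218.4,   76.5]), 0.1793)
scene tray (array([ 592. , -240.6,  130.2,   80.6]), 0.4891)
scene pad (array([539.7, 203.3, 131.6,   8.4]), 0.235)
```

```bash
cd pics; python3 -c "
import cv2,numpy as np
for o,(a,b) in {'cc1.png':('c_tray.png','c_plat.png')}.items():
    A,B=cv2.imread(a),cv2.imread(b);h=max(A.shape[0],B.shape[0]);f=lambda I:cv2.copyMakeBorder(I,0,h-I.shape[0],0,0,0);J=np.hstack([f(A),f(B)]);print(J.shape,A.shape);cv2.imwrite(o,J[:600,:900])"
```

```text
(600, 895, 3) (600, 420, 3)
```

View pics/c_plat.png

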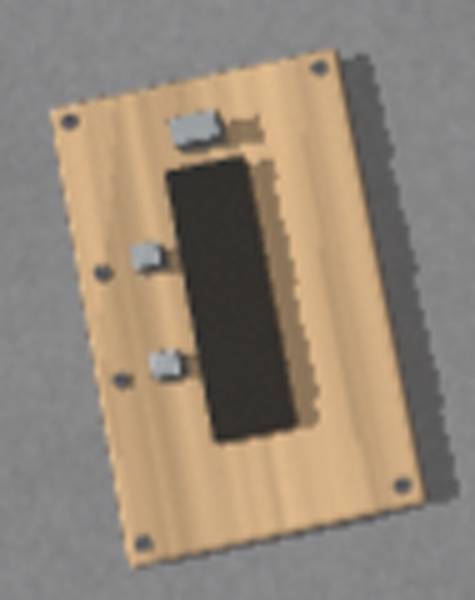

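View pics/c_tray.png

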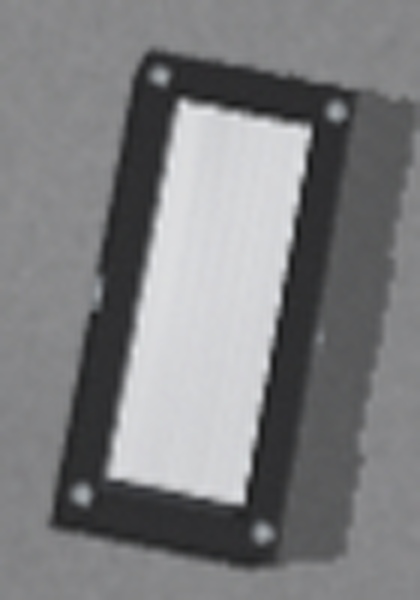

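View pics/s_plat.png

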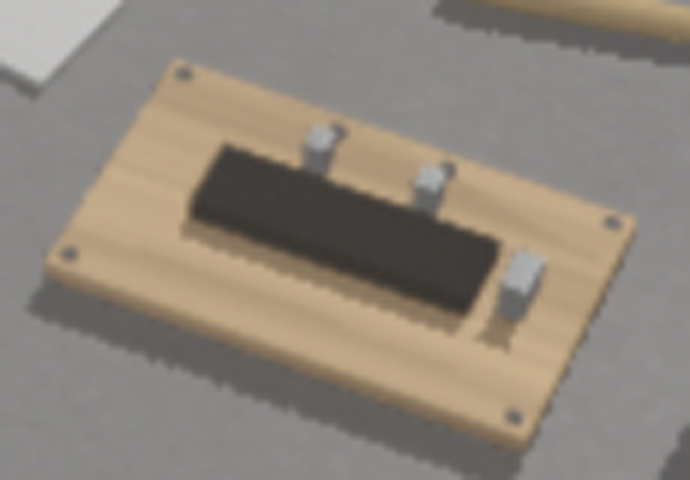

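Crops: the plate in the tray is 159 x 55 mm, so it is the right one (the loose ones are 220 x 77). The pad is dark, with side stops to its left (crop 147,255 and 165,365) and the end stop at the far end (195,130). Next: cross-check the seat with the stops and the second view, then plan.

```bash
cat >> h.py <<'E'
TR=np.array([515.3,-194.2]);TY=-0.197   # tray origin mm, yaw
def fr(o,y,p): c,s=np.cos(y),np.sin(y); return np.array(o)+np.array([c*p[0]-s*p[1],s*p[0]+c*p[1]])
def plan(st,tgt,yaw):
    """tgt xyz (m), yaw = direction of tool y's... tool x parallel to yaw+90deg (either sign)"""
    R=Rn.from_rotvec(st["tool_rot"]).as_matrix(); d=R.T@(np.array(tgt)-st["position"])
    a=np.arctan2(R[1,0],R[0,0]); w=yaw+np.pi/2
    da=(w-a+np.pi/2)%np.pi-np.pi/2
    print("shift",np.round(d/0.3,4),"spin",round(-da/np.pi,4),"toolz",R[:,2].round(3),"pos",np.round(st["position"],4))
E
python3 - <<'E'
from bench import ctrl
from h import *
t=ctrl.get_image("top");s=ctrl.get_image("scene");st=ctrl.get_state()
o=np.array([310,170])
P=cast(s,np.array([[228,147],[498,240]])/6+o,.034)[:,:2]*1000
d=P[1]-P[0];print("scene pad +y edge len",np.linalg.norm(d),"yaw",np.arctan2(d[1],d[0]))
y=np.arctan2(d[1],d[0]);m=P.mean(0);print("seat scene",fr(m,y,[0,-20]))
o=np.array([190,195])
C=cast(t,np.array([[145,245],[165,352],[195,118]])/5+o,.042)[:,:2]*1000
S=np.array([529.7,223.7])
for c in C:
    v=c-S;cc,ss=np.cos(.233),np.sin(.233);print("stop in seat frame",cc*v[0]+ss*v[1],-ss*v[0]+cc*v[1])
o=np.array([310,170])
C=cast(s,np.array([[320,130],[430,175],[525,265]])/6+o,.042)[:,:2]*1000
for c in C:
    v=c-S;print("scene stop",cc*v[0]+ss*v[1],-ss*v[0]+cc*v[1])
p=fr(TR,TY,[-65,0]);print("press",p)
plan(st,[p[0]/1e3,p[1]/1e3,.30],TY)
E
```

```text
scene pad +y edge len 135.33902130941334 yaw 0.24604297171375059
seat scene [534.93734227 223.48723637]
stop in seat frame 32.308364979173376 34.11498252700186
stop in seat frame -22.78719411257384 33.742352020029124
stop in seat frame 90.9533832320486 -1.573485344090109
scene stop -25.887640217624927 39.918465974557655
scene stop 31.200551160878216 36.19848738339741
scene stop 90.7658606730024 3.5782850502841193
press [ 451.55721865 -181.47766431]
shift [-1.0243 -1.1522 -0.3308] spin 0.1897 toolz [-0.     0.001 -1.   ] pos [ 0.2523 -0.5988  0.2006]
```

Call:
drive_tool:
  rows:
    - [[0,0,-0.2,0,255],[0,0,-0.33,0,255],[-0.1,-0.11,-0.33,0.05,255],[-0.25,-0.28,-0.33,0.1,255],[-0.4,-0.45,-0.33,0.15,255],[-0.55,-0.62,-0.33,0.19,255],[-0.7,-0.79,-0.33,0.19,255],[-0.85,-0.96,-0.33,0.19,255],[-0.88,-1.0,-0.33,0.19,255],[-0.88,-1.0,-0.33,0.19,255],[-0.88,-1.0,-0.33,0.19,255]]
  grip_force: 20

```text
time: 1.68
position: [0.4258, -0.2401, 0.2999]
tool_rot: [1.989, -2.43, 0.001]
ft_force: [-0.0, -1.0, 0.5]
grip_width: 0.004
```

```bash
python3 - <<'E'
from bench import ctrl
from h import *
st=ctrl.get_state();print(st["time"],st["grip_width"],st["ft_force"])
p=fr(TR,TY,[-65,0])/1e3
plan(st,[*p,.085],TY)
E
```

```text
1.675 0.004349945839069463 [-0.04240624 -0.99471018  0.48119998]
shift [-0.2092 -0.0456  0.7163] spin -0.0006 toolz [-0.    -0.001 -1.   ] pos [ 0.4258 -0.2401  0.2999]
```

Call:
drive_tool:
  rows:
    - [[-0.15,-0.03,0.15,0,255],[-0.209,-0.046,0.35,0,255],[-0.209,-0.046,0.55,0,255],[-0.209,-0.046,0.7,0,255],[-0.209,-0.046,0.716,0,255],[-0.209,-0.046,0.716,0,255],[-0.209,-0.046,0.716,0,255]]

```text
time: 2.55
position: [0.4539, -0.1817, 0.0875]
tool_rot: [-1.989, 2.43, -0.006]
ft_force: [0.3, 0.1, -0.0]
grip_width: 0.005
```

```bash
python3 - <<'E'
from bench import ctrl
from h import *
st=ctrl.get_state();print(st["time"],st["grip_width"],st["ft_force"])
p=fr(TR,TY,[-65,0])/1e3
plan(st,[*p,.059],TY)
d=ctrl.get_image("top");cv2.imwrite("pics/t2.png",cv2.resize(d["img"][180:340,340:500],None,fx=3.5,fy=3.5))
E
```

```text
2.55 0.0047372309351718595 [ 0.28062964  0.05357209 -0.02216717]
shift [0.0006 0.0081 0.0949] spin -0.0007 toolz [ 0.004 -0.002 -1.   ] pos [ 0.4539 -0.1817  0.0875]
```

View pics/t2.png

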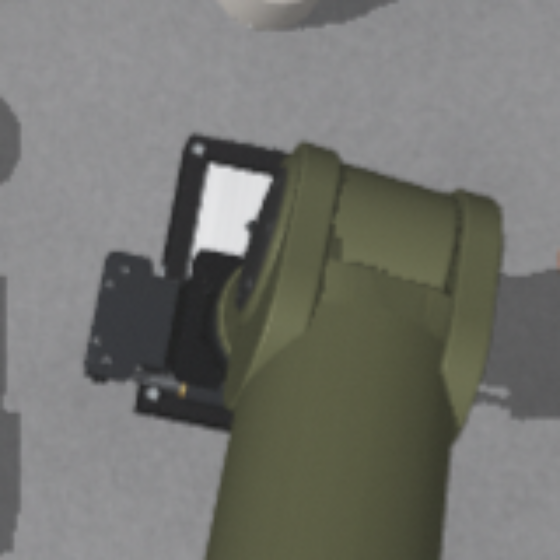

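The closed fingers (dark, about crop 200,320) are over the near end of the blank, inside the side rims. I press gently.

Call:
drive_tool:
  rows:
    - [[0,0,0.04,0,255],[0,0,0.07,0,255],[0,0,0.085,0,255],[0,0,0.095,0,255],[0,0,0.105,0,255],[0,0,0.115,0,255],[0,0,0.125,0,255],[0,0,0.135,0,255],[0,0,0.14,0,255],[0,0,0.14,0,255]]

```text
time: 3.85
position: [0.4521, -0.1805, 0.043]
tool_rot: [1.991, -2.43, -0.0]
ft_force: [-0.4, 0.4, 0.9]
grip_width: 0.002
```

Call:
drive_tool:
  rows:
    - [[0,0,0.008,0,255],[0,0,0.016,0,255],[0,0,0.02,0,255],[0,0,0.02,0,255]]

```text
time: 4.35
position: [0.4521, -0.1804, 0.037]
tool_rot: [1.991, -2.43, -0.0]
ft_force: [-0.3, 0.1, -0.2]
grip_width: 0.005
```

Call:
drive_tool:
  rows:
    - [[0,0,0.004,0,255],[0,0,0.008,0,255],[0,0,0.008,0,255]]

```text
time: 4.72
position: [0.4521, -0.1805, 0.0346]
tool_rot: [1.991, -2.43, -0.0]
ft_force: [-0.7, 0.5, -0.2]
grip_width: -0.002
```

```bash
python3 - <<'E'
from bench import ctrl
from h import *
d=ctrl.get_image("scene");cv2.imwrite("pics/s3.png",cv2.resize(d["img"][200:360,170:350],None,fx=4,fy=4))
E
```

```text
(no output)
```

View pics/s3.png

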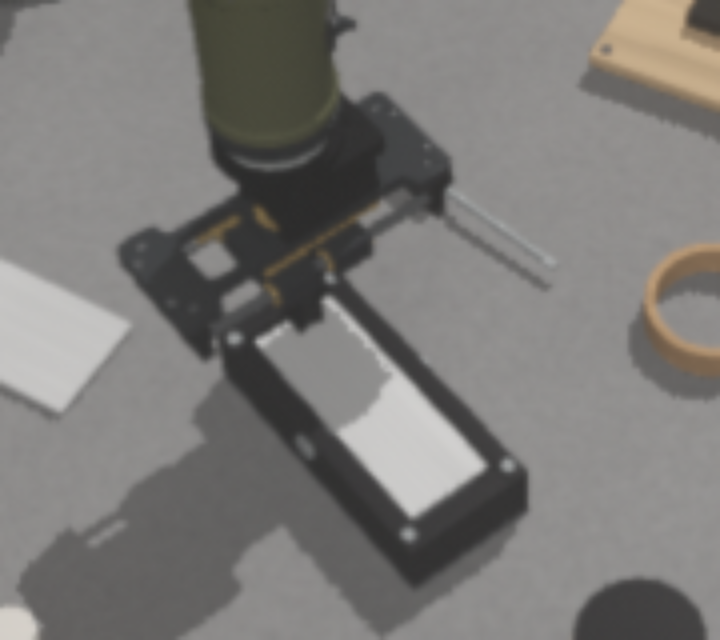

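```bash
python3 - <<'E'
from bench import ctrl
from h import *
d=ctrl.get_image("scene")
def bl(a):
    o=[]
    for x in(-75,85):
        for y in(-28,28):
            X=x*np.cos(a)-9*np.sin(a);Z=36+x*np.sin(a)+9*np.cos(a)
            p=fr(TR,TY,[X,y]);o.append([*p/1e3,Z/1e3])
    return o
for a in(0,.2,.38): print(a,((proj(d,bl(a))-[170,200])*4).round().tolist())
st=ctrl.get_state();R=Rn.from_rotvec(st["tool_rot"]).as_matrix()
print(st["ft_force"],R.round(3),((proj(d,[st["position"]+R[:,2]*.014])-[170,200])*4))
E
```

```text
0 [[252.0, 339.0], [326.0, 293.0], [408.0, 515.0], [484.0, 463.0]]
0.2 [[254.0, 353.0], [327.0, 306.0], [403.0, 496.0], [480.0, 444.0]]
0.38 [[258.0, 367.0], [331.0, 321.0], [396.0, 476.0], [473.0, 424.0]]
[-0.05519628  0.40132244  0.71038019] [[-0.197 -0.98   0.   ]
 [-0.98   0.197 -0.   ]
 [ 0.    -0.    -1.   ]] [[303.63709012 347.84473488]]
```

```bash
python3 - <<'E'
from bench import ctrl
from h import *
d=ctrl.get_image("scene");im=cv2.convertScaleAbs(d["img"][245:315,205:305],alpha=1.8,beta=15);cv2.imwrite("pics/s4.png",cv2.resize(im,None,fx=8,fy=8,interpolation=cv2.INTER_CUBIC))
E
```

```text
(no output)
```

View pics/s4.png

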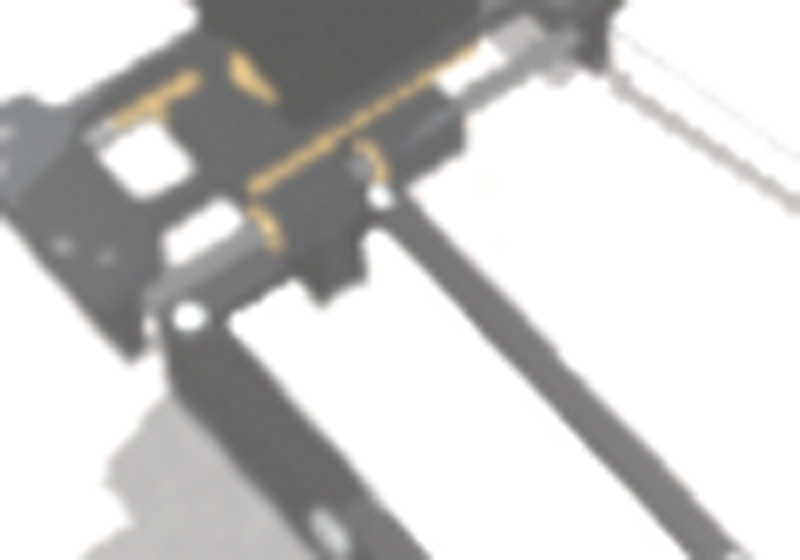

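```bash
python3 - <<'E'
from bench import ctrl
from h import *
d=ctrl.get_image("top");print(-np.array(d["R"]).T@d["t"])
im=cv2.convertScaleAbs(d["img"][220:320,350:450],alpha=1.6,beta=15);cv2.imwrite("pics/t4.png",cv2.resize(im,None,fx=6,fy=6,interpolation=cv2.INTER_CUBIC))
st=ctrl.get_state();p=st["position"]
for z in(.0,.014,-.011): print(((proj(d,[p-[0,0,z]])-[350,220])*6).round())
E
```

```text
[ 0.33752498 -0.015135    1.12355426]
[[292. 403.]]
[[286. 407.]]
[[296. 400.]]
```

View pics/t4.png

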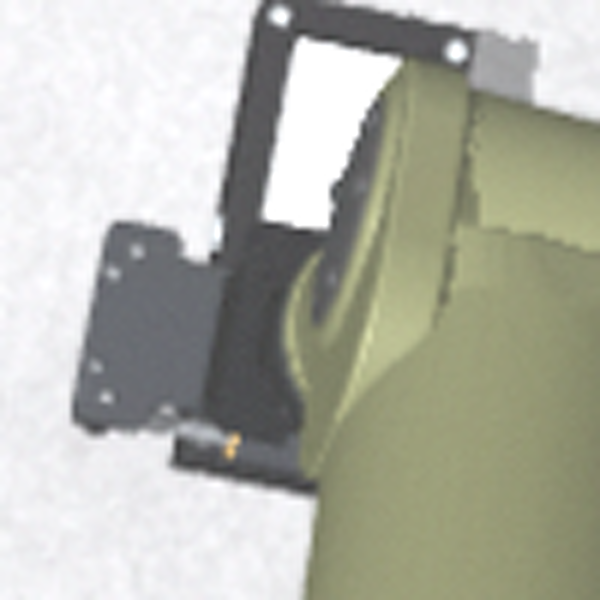

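Call:
drive_tool:
  rows:
    - [[0,0,-0.06,0,255],[0,0,-0.15,0,255],[0,0,-0.3,0,255],[0,0,-0.3,0,255],[0,0,-0.3,0,255]]

```text
time: 5.55
position: [0.4518, -0.1804, 0.1244]
tool_rot: [1.991, -2.43, -0.0]
ft_force: [0.4, 0.3, -0.9]
grip_width: 0.009
```

```bash
python3 - <<'E'
from bench import ctrl
from h import *
d=ctrl.get_image("scene");im=cv2.convertScaleAbs(d["img"][200:340,180:330],alpha=1.8,beta=15);cv2.imwrite("pics/s5.png",cv2.resize(im,None,fx=4,fy=4,interpolation=cv2.INTER_CUBIC))
st=ctrl.get_state();p=st["position"];R=Rn.from_rotvec(st["tool_rot"]).as_matrix()
print(st["time"],p,st["ft_force"],st["grip_width"])
for z in(-.005,0,.014): print(((proj(d,[p+R[:,2]*z])-[180,200])*4).round())
E
```

```text
5.6 [ 0.45136372 -0.18024459  0.12370391] [ 0.15545173  0.12668574 -0.31015991] -9.827059728575286e-05
[[248. 244.]]
[[249. 249.]]
[[251. 263.]]
```

View pics/s5.png

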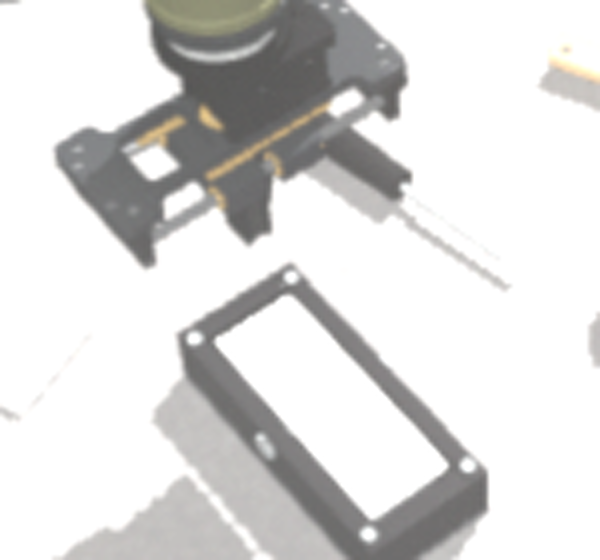

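```bash
python3 - <<'E'
from bench import ctrl
from h import *
d=ctrl.get_image("top");im=cv2.convertScaleAbs(d["img"][200:330,340:470],alpha=2.2,beta=15);cv2.imwrite("pics/t5.png",cv2.resize(im,None,fx=5,fy=5,interpolation=cv2.INTER_CUBIC)[:600])
st=ctrl.get_state();p=st["position"];R=Rn.from_rotvec(st["tool_rot"]).as_matrix()
for z in(-.07,-.005,0,.014): print(((proj(d,[p+R[:,2]*z])-[340,200])*5).round())
for y in(-.095,.095): print(((proj(d,[p-R[:,2]*.08+R[:,0]*y])-[340,200])*5).round())
E
```

```text
[[349. 399.]]
[[324. 417.]]
[[322. 418.]]
[[317. 421.]]
[[129. 349.]]
[[579. 444.]]
```

View pics/t5.png

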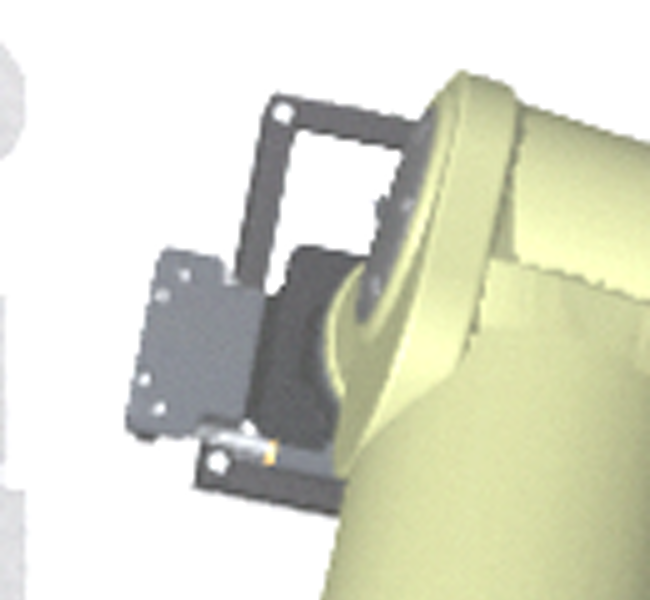

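```bash
python3 - <<'E'
from bench import ctrl
from h import *
d=ctrl.get_image("scene");im=d["img"][230:280,215:285];print(im[20:40:2,29].tolist());cv2.imwrite("pics/s6.png",cv2.resize(im,None,fx=11,fy=11,interpolation=cv2.INTER_CUBIC))
E
```

```text
[[50, 50, 51], [50, 51, 51], [51, 51, 51], [50, 50, 51], [65, 65, 66], [129, 131, 132], [137, 138, 140], [138, 139, 140], [140, 141, 142], [138, 139, 140]]
```

View pics/s6.png

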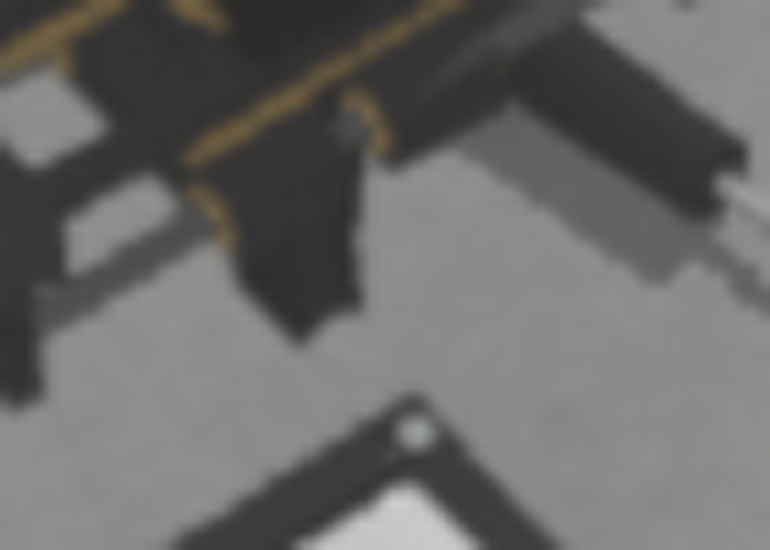

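```bash
python3 - <<'E'
from bench import ctrl
from h import *
d=ctrl.get_image("scene");st=ctrl.get_state();p=st["position"];R=Rn.from_rotvec(st["tool_rot"]).as_matrix()
print(st["time"])
for h in(.014,0,-.01,-.02,-.03):
  print(h,[((proj(d,[p+R@[a*.015,b*.0095,h]])[0]-[215,230])*11).round().tolist() for a,b in((1,1),(1,-1),(-1,-1),(-1,1))])
# body: bottom corners
for h in(-.046,-.08,-.1):
  print(h,[((proj(d,[p+R@[a*.095,b*.0375,h]])[0]-[180,200])*4).round().tolist() for a,b in((1,1),(1,-1),(-1,-1),(-1,1))])
E
```

```text
5.75
0.014 [[224.0, 400.0], [274.0, 456.0], [387.0, 385.0], [337.0, 331.0]]
0 [[218.0, 362.0], [269.0, 417.0], [383.0, 347.0], [332.0, 292.0]]
-0.01 [[214.0, 334.0], [264.0, 390.0], [379.0, 319.0], [328.0, 264.0]]
-0.02 [[209.0, 306.0], [260.0, 362.0], [376.0, 291.0], [324.0, 236.0]]
-0.03 [[205.0, 278.0], [256.0, 334.0], [372.0, 262.0], [321.0, 208.0]]
-0.046 [[68.0, 244.0], [141.0, 328.0], [412.0, 160.0], [336.0, 85.0]]
-0.08 [[60.0, 207.0], [134.0, 292.0], [411.0, 123.0], [333.0, 47.0]]
-0.1 [[54.0, 185.0], [129.0, 271.0], [409.0, 101.0], [331.0, 25.0]]
```

```bash
python3 - <<'E'
from bench import ctrl
from h import *
d=ctrl.get_image("scene");p=np.array([.2521,-.5985,.2]);R=Rn.from_rotvec([-2.61667952e+00 , 1.73687840e+00 , 2.49709244e-03]).as_matrix()
print(R.round(2))
for h in(.014,-.02,-.046):
  print(h,[((proj(d,[p+R@[a,b,h]])[0]-[0,200])*4).round().tolist() for a,b in((.0435,.0095),(.0435,-.0095),(-.0435,-.0095),(-.0435,.0095))])
im=cv2.imread("pics/scene0.png")[200:350,0:150];cv2.imwrite("pics/s0c.png",cv2.resize(im,None,fx=4,fy=4,interpolation=cv2.INTER_CUBIC))
E
```

```text
[[ 0.39 -0.92 -0.  ]
 [-0.92 -0.39  0.  ]
 [-0.    0.   -1.  ]]
0.014 [[77.0, 538.0], [108.0, 548.0], [198.0, 412.0], [168.0, 403.0]]
-0.02 [[52.0, 505.0], [83.0, 514.0], [176.0, 377.0], [146.0, 368.0]]
-0.046 [[32.0, 478.0], [64.0, 487.0], [159.0, 349.0], [128.0, 340.0]]
```

View pics/s0c.png

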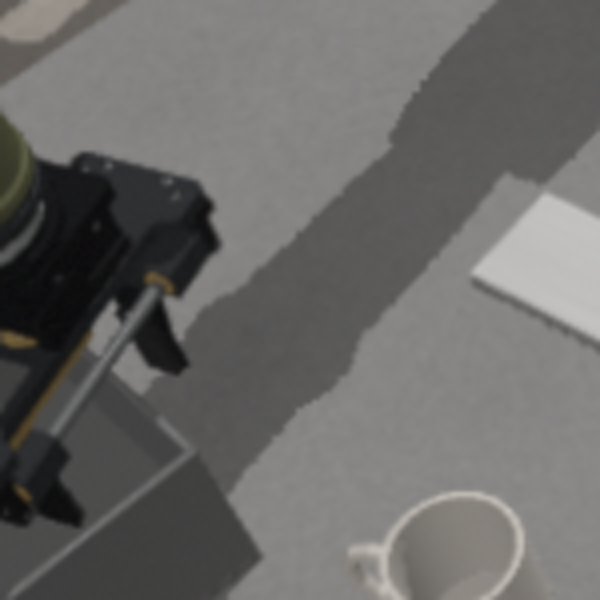

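The visible fingertips sit about 35 mm further back along the tool than stated: roughly 20 mm behind the reported TCP rather than 14 mm ahead. It is the same in the start picture. That explains the press that met nothing. I go lower and feel for contact.

Call:
drive_tool:
  rows:
    - [[0,0,0.15,0,255],[0,0,0.26,0,255],[0,0,0.29,0,255],[0,0,0.31,0,255],[0,0,0.32,0,255],[0,0,0.33,0,255],[0,0,0.33,0,255]]

```text
time: 6.68
position: [0.4524, -0.1806, 0.0261]
tool_rot: [-1.991, 2.43, -0.001]
ft_force: [-0.0, 0.3, 0.6]
grip_width: 0.01
```

Call:
drive_tool:
  rows:
    - [[0,0,0.008,0,255],[0,0,0.016,0,255],[0,0,0.02,0,255],[0,0,0.02,0,255]]

```text
time: 7.18
position: [0.4522, -0.1806, 0.0197]
tool_rot: [1.991, -2.43, 0.0]
ft_force: [0.4, -0.4, 0.9]
grip_width: 0.005
```

Call:
drive_tool:
  rows:
    - [[0,0,0.008,0,255],[0,0,0.014,0,255],[0,0,0.02,0,255],[0,0,0.02,0,255]]

```text
time: 7.68
position: [0.4521, -0.1805, 0.0135]
tool_rot: [1.991, -2.43, -0.0]
ft_force: [-0.5, -0.4, 0.6]
grip_width: 0.009
```

```bash
python3 - <<'E'
from bench import ctrl
from h import *
d=ctrl.get_image("scene");cv2.imwrite("pics/s7.png",cv2.resize(d["img"][230:350,200:320],None,fx=5,fy=5,interpolation=cv2.INTER_CUBIC))
for i in range(1):
    print(ctrl.get_state()["ft_force"])
E
```

```text
[-0.58440104 -0.55371341  1.1569039 ]
```

View pics/s7.png

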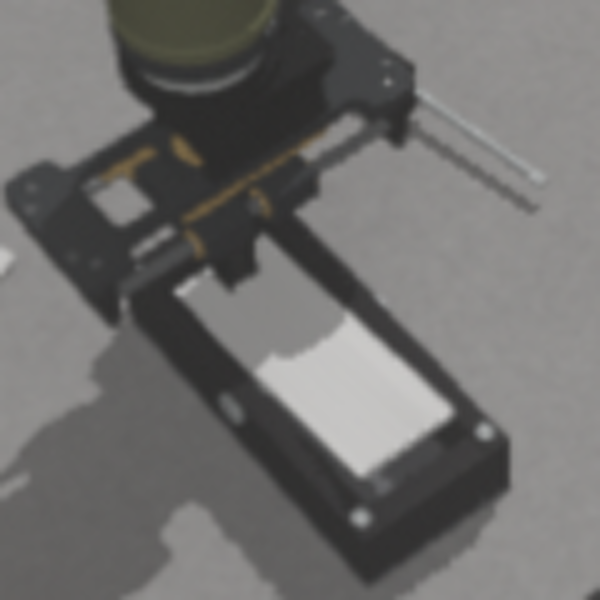

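The blank is tipping: its far edge (crop 360,478 to 453,412) has come up off the rim, about 0.14 rad so far. I keep pressing.

Call:
drive_tool:
  rows:
    - [[0,0,0.008,0,255],[0,0,0.016,0,255],[0,0,0.024,0,255],[0,0,0.03,0,255],[0,0,0.03,0,255]]

```text
time: 8.35
position: [0.4523, -0.1804, 0.0046]
tool_rot: [-1.991, 2.43, 0.0]
ft_force: [-0.1, -0.4, 0.6]
grip_width: 0.003
```

Call:
drive_tool:
  rows:
    - [[0,0,0.006,0,255],[0,0,0.012,0,255],[0,0,0.012,0,255]]

```text
time: 8.72
position: [0.4526, -0.1806, 0.0017]
tool_rot: [-1.991, 2.43, -0.001]
ft_force: [-0.3, 1.2, 7.5]
grip_width: 0.007
```

```bash
python3 - <<'E'
from bench import ctrl
from h import *
d=ctrl.get_image("scene");cv2.imwrite("pics/s8.png",cv2.resize(d["img"][230:350,200:320],None,fx=5,fy=5,interpolation=cv2.INTER_CUBIC))
print(ctrl.get_state()["ft_force"])
def bl(a):
    o=[]
    for x in(85,):
        for y in(-28,28):
            p=fr(TR,TY,[x*np.cos(a)-9*np.sin(a),y]);o.append([*p/1e3,(36+x*np.sin(a)+9*np.cos(a))/1e3])
    return o
for a in(0,.1,.2,.3,.38): print(a,((proj(d,bl(a))-[200,230])*5).round().tolist())
E
```

```text
[-0.45372194  0.45276331  6.394656  ]
0 [[361.0, 494.0], [455.0, 429.0]]
0.1 [[358.0, 482.0], [453.0, 417.0]]
0.2 [[354.0, 470.0], [449.0, 405.0]]
0.3 [[350.0, 457.0], [445.0, 392.0]]
0.38 [[345.0, 446.0], [441.0, 381.0]]
```

View pics/s8.png

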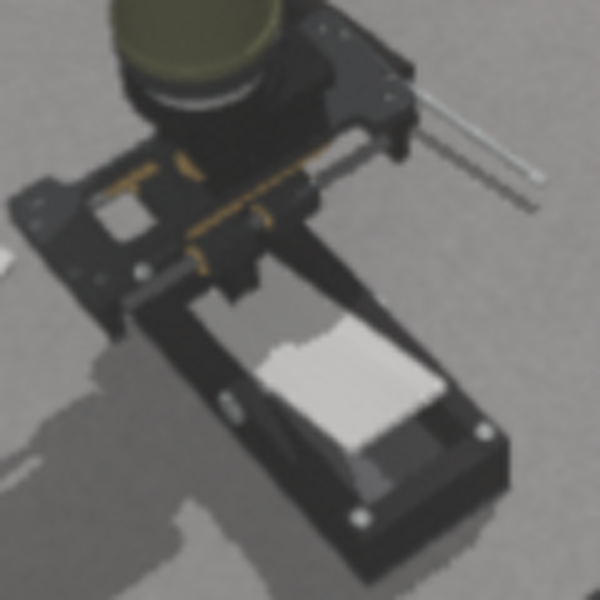

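Tipped to about 0.36–0.38 rad, with the force rising to 6–7 N at the stop, so the fingertips are at reported TCP z + 22 mm. Retreat, open, and move over the far end.

Call:
drive_tool:
  rows:
    - [[0,0,-0.04,0,255],[0,0,-0.12,0,255],[0,0,-0.25,0,200],[0,0,-0.35,0,0],[0,0,-0.35,0,0],[0,0,-0.35,0,0],[0,0,-0.35,0,0]]

```text
time: 9.65
position: [0.4511, -0.1801, 0.1048]
tool_rot: [1.99, -2.429, -0.004]
ft_force: [0.3, -0.5, -0.1]
grip_width: 0.487
```

```bash
python3 - <<'E'
from bench import ctrl
from h import *
d=ctrl.get_image("scene");cv2.imwrite("pics/s9.png",cv2.resize(d["img"][230:350,200:320],None,fx=5,fy=5,interpolation=cv2.INTER_CUBIC))
st=ctrl.get_state();print(st["time"],st["grip_width"],st["ft_force"])
p=fr(TR,TY,[66.3,-.5])/1e3;print(p)
plan(st,[*p,.10],TY);plan(st,[*p,.0345],TY)
E
```

```text
9.7 0.5342147424772578 [0.56360796 0.07927012 0.77078323]
[ 0.58021977 -0.20766711]
shift [ 0.0055 -0.4397  0.0152] spin -0.0003 toolz [-0.002  0.001 -1.   ] pos [ 0.4512 -0.1801  0.1049]
shift [ 0.0057 -0.4403  0.2335] spin -0.0003 toolz [-0.002  0.001 -1.   ] pos [ 0.4512 -0.1801  0.1049]
```

View pics/s9.png

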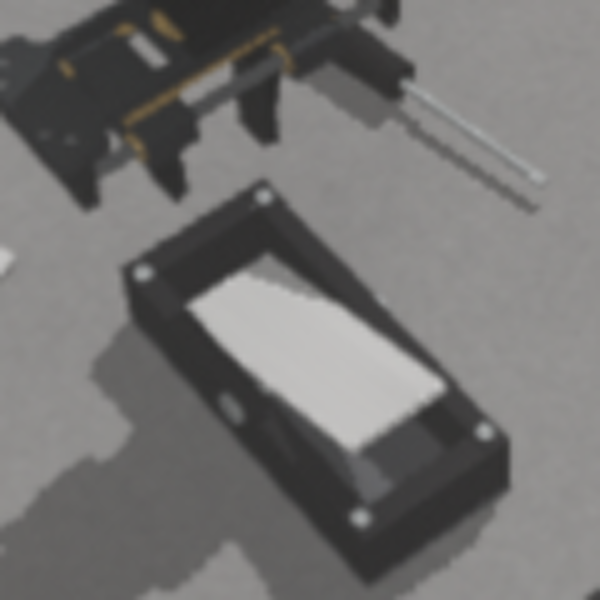

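It stays tipped with nothing touching it (far edge crop 352,452 to 447,385). Now over the far end, then down.

Call:
drive_tool:
  rows:
    - [[0.006,-0.15,0,0,0],[0.006,-0.3,0,0,0],[0.006,-0.4,0,0,0],[0.006,-0.442,0,0,0],[0.006,-0.442,0,0,0],[0.006,-0.442,0,0,0],[0.006,-0.442,0.05,0,0],[0.006,-0.442,0.1,0,0],[0.006,-0.442,0.13,0,0],[0.006,-0.442,0.13,0,0]]

```text
time: 10.95
position: [0.5808, -0.2081, 0.0657]
tool_rot: [1.99, -2.429, -0.003]
ft_force: [0.2, 0.3, -0.2]
grip_width: 0.998
```

```bash
python3 - <<'E'
from bench import ctrl
from h import *
d=ctrl.get_image("scene");cv2.imwrite("pics/s10.png",cv2.resize(d["img"][220:340,200:320],None,fx=5,fy=5,interpolation=cv2.INTER_CUBIC))
st=ctrl.get_state();print(st["time"],st["grip_width"],st["ft_force"])
p=fr(TR,TY,[66.8,-.5])/1e3;print(p)
plan(st,[*p,.0335],TY)
E
```

```text
11.0 0.9984903805532354 [ 0.36982672 -0.00275797  0.76016508]
[ 0.5807101  -0.20776498]
shift [-0.001   0.0029  0.1104] spin -0.0003 toolz [-0.001  0.    -1.   ] pos [ 0.5815 -0.2082  0.0666]
```

View pics/s10.png

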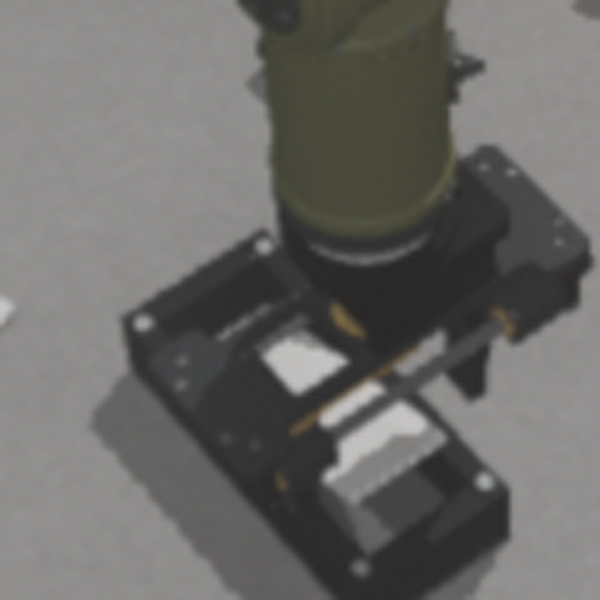

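The fingers straddle the plate near its far edge. Descend, close at 60 N.

Call:
drive_tool:
  rows:
    - [[0,0.002,0.04,0,0],[0,0.002,0.08,0,0],[0,0.002,0.1,0,0],[0,0.002,0.11,0,0],[0,0.002,0.11,0,0],[0,0.002,0.11,0,60],[0,0.002,0.11,0,160],[0,0.002,0.11,0,255],[0,0.002,0.11,0,255],[0,0.002,0.11,0,255]]
  grip_force: 60

```text
time: 12.25
position: [0.5812, -0.2083, 0.0342]
tool_rot: [1.991, -2.43, 0.0]
ft_force: [0.1, -0.9, 0.2]
grip_width: 0.626
```

```bash
python3 - <<'E'
from bench import ctrl
from h import *
d=ctrl.get_image("scene");cv2.imwrite("pics/s11.png",cv2.resize(d["img"][220:340,200:320],None,fx=5,fy=5,interpolation=cv2.INTER_CUBIC))
st=ctrl.get_state();print(st["time"],st["grip_width"]*87,st["ft_force"],st["position"])
E
```

```text
12.3 54.57011568269091 [0.42809662 0.47077177 0.98546811] [ 0.58128557 -0.20826133  0.03423192]
```

View pics/s11.png

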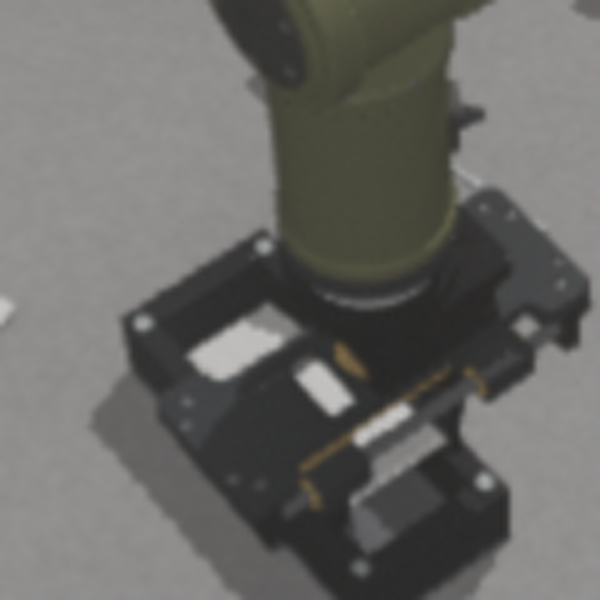

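The jaws stopped at about 55 mm, on the plate. Lift.

Call:
drive_tool:
  rows:
    - [[0,0,-0.01,0,255],[0,0,-0.03,0,255],[0,0,-0.06,0,255],[0,0,-0.1,0,255],[0,0,-0.15,0,255],[0,0,-0.22,0,255],[0,0,-0.3,0,255],[0,0,-0.38,0,255],[0,0,-0.43,0,255],[0,0,-0.43,0,255],[0,0,-0.43,0,255]]

```text
time: 13.68
position: [0.5806, -0.2081, 0.1622]
tool_rot: [1.99, -2.43, -0.002]
ft_force: [-0.8, -0.7, -2.5]
grip_width: 0.628
```

```bash
python3 - <<'E'
from bench import ctrl
from h import *
d=ctrl.get_image("scene");cv2.imwrite("pics/s12.png",cv2.resize(d["img"][160:340,170:350],None,fx=3.3,fy=3.3,interpolation=cv2.INTER_CUBIC))
st=ctrl.get_state();print(st["time"],st["grip_width"]*87,st["ft_force"],st["torque"],st["position"])
E
```

```text
13.725 54.67828521551308 [-0.24381084 -0.90789688 -1.14542844] [ 0.05793034 -0.12150698  0.02820045] [ 0.58048413 -0.2080916   0.16192662]
```

View pics/s12.png

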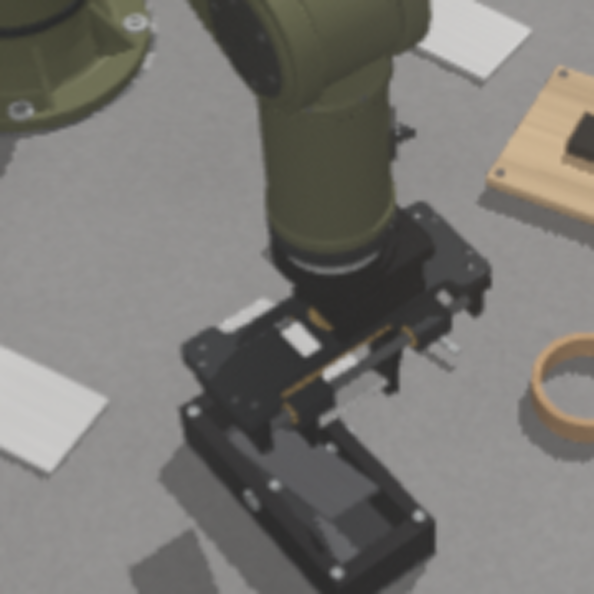

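The plate is lifted and held, and the empty rocker is still tipped below. Carry it to the platen.

```bash
cat >> h.py <<'E'
SE=np.array([532.5,224.]);SY=.235
E
python3 - <<'E'
from bench import ctrl
from h import *
st=ctrl.get_state()
p=fr(SE,SY,[64.5,-5])/1e3;print(p)
plan(st,[*p,.162],SY)
E
```

```text
[0.59639139 0.2341558 ]
shift [-1.4558e+00  2.3820e-01  6.0000e-04] spin -0.1379 toolz [-0.002  0.001 -1.   ] pos [ 0.5805 -0.2081  0.1619]
```

Call:
drive_tool:
  rows:
    - [[-0.05,0.01,0,0,255],[-0.12,0.02,0,-0.01,255],[-0.22,0.04,0,-0.02,255],[-0.33,0.055,0,-0.03,255],[-0.44,0.07,0,-0.04,255],[-0.55,0.09,0,-0.05,255],[-0.66,0.11,0,-0.06,255],[-0.77,0.13,0,-0.07,255],[-0.86,0.14,0,-0.08,255],[-0.93,0.15,0,-0.09,255],[-0.95,0.155,0,-0.09,255],[-0.95,0.155,0,-0.09,255]]

```text
time: 15.22
position: [0.5918, 0.0798, 0.1629]
tool_rot: [2.312, -2.125, 0.0]
ft_force: [-0.4, -0.5, -1.3]
grip_width: 0.628
```

```bash
python3 - <<'E'
from bench import ctrl
from h import *
st=ctrl.get_state();print(st["time"],st["grip_width"],st["ft_force"])
p=fr(SE,SY,[64.5,-5])/1e3
plan(st,[*p,.162],SY)
E
```

```text
15.225 0.6277537646406095 [-0.37216522 -0.50605039 -1.31279736]
shift [-0.5112 -0.0586  0.0028] spin -0.048 toolz [-0.    -0.001 -1.   ] pos [0.5918 0.0798 0.1629]
```

Call:
drive_tool:
  rows:
    - [[-0.06,-0.01,0,-0.01,255],[-0.15,-0.02,0,-0.02,255],[-0.25,-0.03,0,-0.03,255],[-0.35,-0.04,0,-0.04,255],[-0.44,-0.05,0,-0.048,255],[-0.5,-0.058,0,-0.048,255],[-0.511,-0.058,0,-0.048,255],[-0.511,-0.058,0,-0.048,255],[-0.511,-0.058,0,-0.048,255]]

```text
time: 16.35
position: [0.5966, 0.233, 0.163]
tool_rot: [2.464, -1.947, 0.001]
ft_force: [0.4, -1.2, -1.0]
grip_width: 0.629
```

```bash
python3 - <<'E'
from bench import ctrl
from h import *
st=ctrl.get_state();print(st["time"],st["grip_width"],st["ft_force"])
p=fr(SE,SY,[64.5,-5])/1e3
plan(st,[*p,.1],SY)
d=ctrl.get_image("scene");cv2.imwrite("pics/s13.png",cv2.resize(d["img"][130:260,290:440],None,fx=5,fy=5,interpolation=cv2.INTER_CUBIC)[:600])
d=ctrl.get_image("top");cv2.imwrite("pics/t13.png",cv2.resize(d["img"][190:340,170:320],None,fx=4,fy=4,interpolation=cv2.INTER_CUBIC))
E
```

```text
16.35 0.6289658180172781 [ 0.35844073 -1.18139597 -0.9684016 ]
shift [-0.0041 -0.0003  0.2102] spin -0.0005 toolz [ 0.    -0.001 -1.   ] pos [0.5966 0.233  0.163 ]
```

View pics/s13.png

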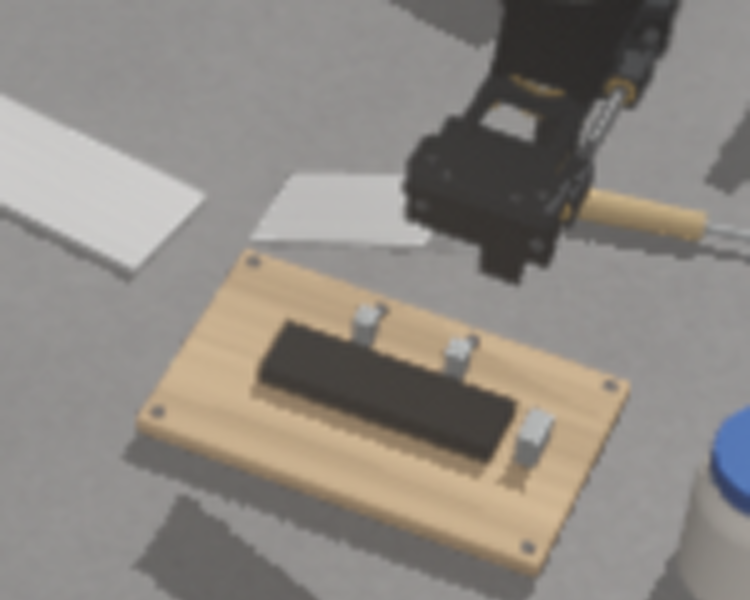

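View pics/t13.png

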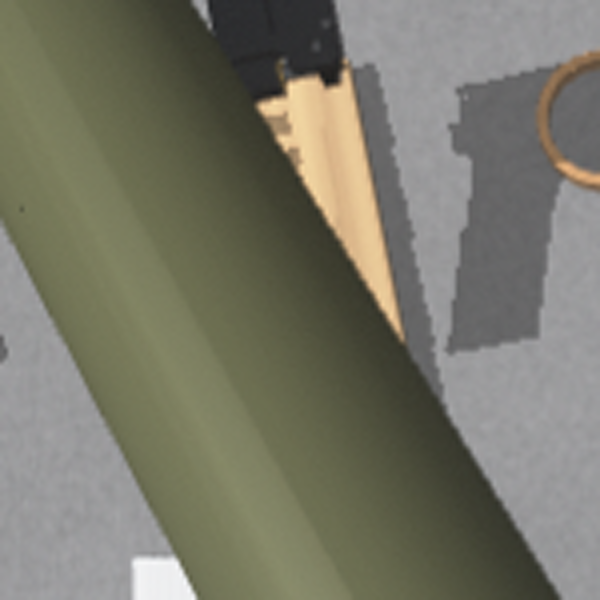

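```bash
python3 - <<'E'
from bench import ctrl
from h import *
d=ctrl.get_image("scene")
for L in(146,150,154):
 for a in(.3,.4,.5,.6):
  g=np.array([596.6,233.]);o=[]
  for y in(-28,28):
    o.append([*(fr(g,SY,[-L*np.cos(a),y])/1e3),.1975-L/1e3*np.sin(a)+.0025])
  print(L,a,((proj(d,o)-[290,130])*5).round().tolist())
E
```

```text
146 0.3 [[246.0, 221.0], [289.0, 155.0]]
146 0.4 [[254.0, 243.0], [296.0, 176.0]]
146 0.5 [[263.0, 264.0], [305.0, 197.0]]
146 0.6 [[275.0, 285.0], [317.0, 218.0]]
150 0.3 [[239.0, 220.0], [282.0, 154.0]]
150 0.4 [[247.0, 243.0], [290.0, 176.0]]
150 0.5 [[257.0, 264.0], [299.0, 198.0]]
150 0.6 [[270.0, 286.0], [311.0, 219.0]]
154 0.3 [[232.0, 220.0], [276.0, 154.0]]
154 0.4 [[241.0, 242.0], [283.0, 176.0]]
154 0.5 [[251.0, 265.0], [293.0, 198.0]]
154 0.6 [[264.0, 287.0], [305.0, 220.0]]
```

The near end is at crop (252,241)/(290,175), so the plate is held at 0.39 rad, gripped about 69 mm from its centre, as planned. Descend to just above near-end contact (TCP z about 0.058).

Call:
drive_tool:
  rows:
    - [[-0.004,0,0.05,0,255],[-0.004,0,0.12,0,255],[-0.004,0,0.19,0,255],[-0.004,0,0.25,0,255],[-0.004,0,0.29,0,255],[-0.004,0,0.31,0,255],[-0.004,0,0.32,0,255],[-0.004,0,0.32,0,255],[-0.004,0,0.32,0,255]]
  grip_force: 40

```text
time: 17.62
position: [0.5963, 0.236, 0.0678]
tool_rot: [-2.466, 1.945, -0.001]
ft_force: [0.0, -0.3, -0.9]
grip_width: 0.638
```

```bash
python3 - <<'E'
from bench import ctrl
from h import *
st=ctrl.get_state();print(st["time"],st["grip_width"],st["ft_force"])
p=fr(SE,SY,[64.5,-5])/1e3
plan(st,[*p,.03],SY)
d=ctrl.get_image("scene");cv2.imwrite("pics/s14.png",cv2.resize(d["img"][130:250,300:440],None,fx=5,fy=5,interpolation=cv2.INTER_CUBIC)[:600])
E
```

```text
17.625 0.6382487653753353 [ 0.01937763 -0.31989346 -0.89076324]
shift [0.006  0.0011 0.126 ] spin 0.0002 toolz [ 0.001  0.    -1.   ] pos [0.5963 0.236  0.0678]
```

View pics/s14.png

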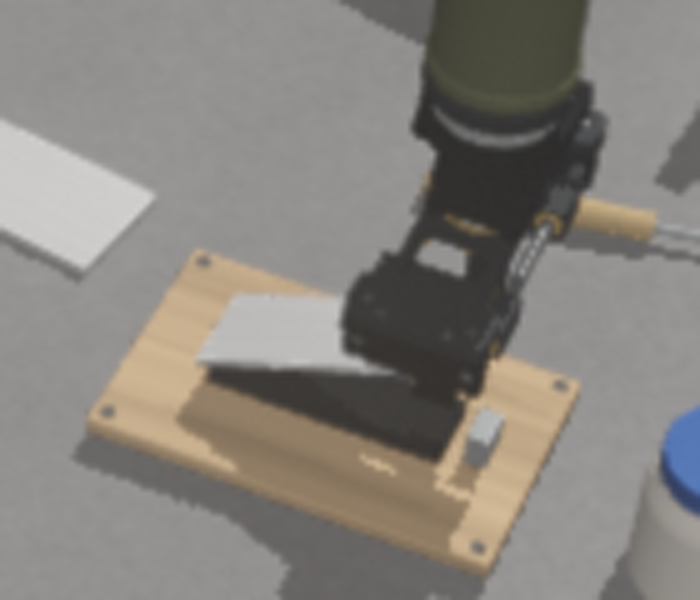

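Call:
drive_tool:
  rows:
    - [[0.008,0,0.015,0,255],[0.008,0,0.03,0,255],[0.008,0,0.045,0,255],[0.008,0,0.06,0,255],[0.008,0,0.075,0,255],[0.008,0,0.085,0,255],[0.008,0,0.085,0,255]]

```text
time: 18.55
position: [0.5962, 0.2335, 0.0415]
tool_rot: [2.467, -1.945, -0.001]
ft_force: [-0.7, -0.4, 1.5]
grip_width: 0.633
```

```bash
python3 - <<'E'
from bench import ctrl
from h import *
st=ctrl.get_state();print(st["time"],st["grip_width"],st["ft_force"],st["torque"])
p=fr(SE,SY,[64.5,-5])/1e3
plan(st,[*p,.01],SY)
d=ctrl.get_image("scene");cv2.imwrite("pics/s15.png",cv2.resize(d["img"][130:250,300:440],None,fx=5,fy=5,interpolation=cv2.INTER_CUBIC)[:600])
E
```

```text
18.55 0.6326887532485069 [-0.68434789 -0.39883153  1.4907181 ] [ 0.00422396  0.33702834 -0.02402116]
shift [-0.0021 -0.0011  0.1049] spin 0.0001 toolz [-0. -0. -1.] pos [0.5962 0.2335 0.0415]
```

View pics/s15.png

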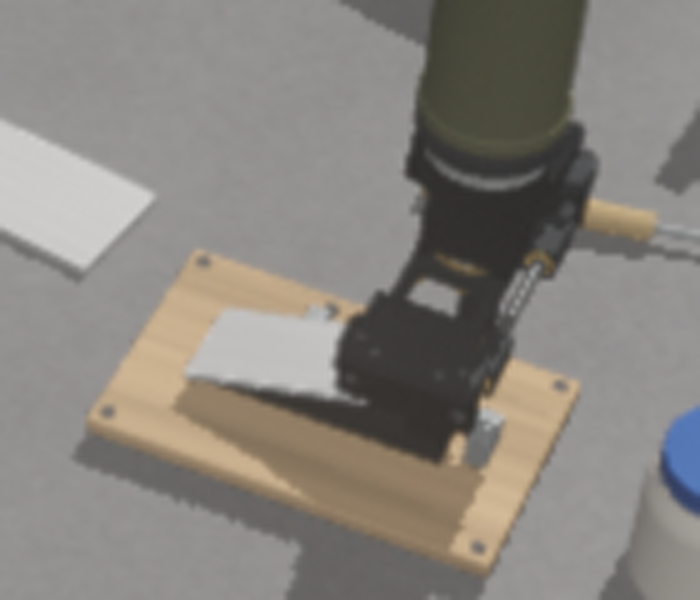

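The plate is turning flat in the grip at about 1.5 N. Continue.

Call:
drive_tool:
  rows:
    - [[0,0,0.015,0,255],[0,0,0.03,0,255],[0,0,0.045,0,255],[0,0,0.06,0,255],[0,0,0.075,0,255],[0,0,0.09,0,255],[0,0,0.1,0,255],[0,0,0.1,0,255]]

```text
time: 19.6
position: [0.5961, 0.2333, 0.0113]
tool_rot: [2.466, -1.945, -0.001]
ft_force: [-0.5, 0.7, 1.3]
grip_width: 0.633
```

```bash
python3 - <<'E'
from bench import ctrl
from h import *
st=ctrl.get_state();print(st["time"],st["grip_width"],st["ft_force"],st["torque"])
p=fr(SE,SY,[64.5,-5])/1e3
plan(st,[*p,.004],SY)
d=ctrl.get_image("scene");cv2.imwrite("pics/s16.png",cv2.resize(d["img"][130:250,300:440],None,fx=5,fy=5,interpolation=cv2.INTER_CUBIC)[:600])
E
```

```text
19.6 0.6334830705729313 [-0.53280234  0.65485221  1.25403266] [-0.05453358  0.14366099  0.02344086]
shift [-0.0027 -0.0015  0.0242] spin 0.0001 toolz [-0.001 -0.    -1.   ] pos [0.5961 0.2333 0.0113]
```

View pics/s16.png

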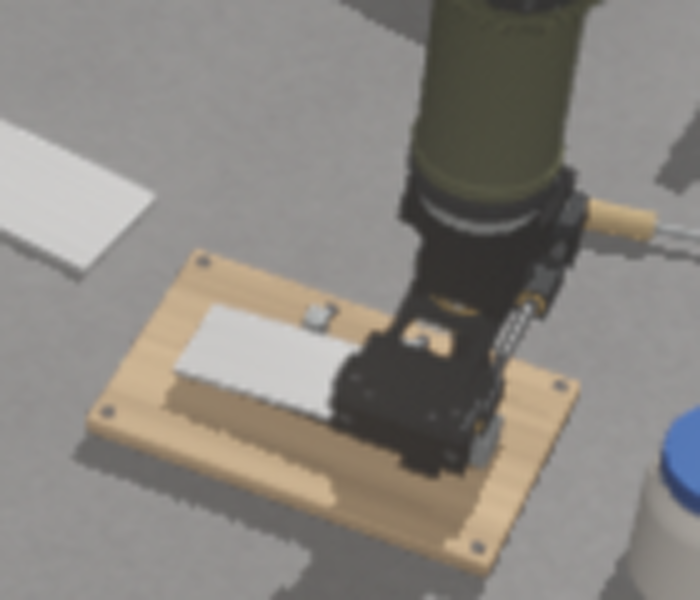

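Call:
drive_tool:
  rows:
    - [[0,0,0.007,0,255],[0,0,0.014,0,255],[0,0,0.021,0,255],[0,0,0.021,0,255]]

```text
time: 20.15
position: [0.5965, 0.2334, 0.0052]
tool_rot: [-2.467, 1.945, -0.0]
ft_force: [1.3, 0.1, 2.2]
grip_width: 0.631
```

Call:
drive_tool:
  rows:
    - [[0,0,0.005,0,255],[0,0,0.01,0,255],[0,0,0.01,0,255]]

```text
time: 20.52
position: [0.5965, 0.2334, 0.0022]
tool_rot: [-2.467, 1.945, -0.0]
ft_force: [1.1, 0.1, 1.6]
grip_width: 0.633
```

Call:
drive_tool:
  rows:
    - [[0,0,0.004,0,255],[0,0,0.006,0,255],[0,0,0.006,0,255]]

```text
time: 20.9
position: [0.5965, 0.2334, 0.0011]
tool_rot: [2.467, -1.945, 0.001]
ft_force: [-0.0, 0.1, 5.0]
grip_width: 0.632
```

```bash
python3 - <<'E'
from bench import ctrl
from h import *
st=ctrl.get_state();print(st["time"],st["grip_width"],st["ft_force"],st["torque"],st["position"])
for n,(a,b,c,e) in dict(scene=(150,250,300,420),top=(200,300,190,310)).items():
    d=ctrl.get_image(n);cv2.imwrite(f"pics/{n}17.png",cv2.resize(d["img"][a:b,c:e],None,fx=6,fy=6,interpolation=cv2.INTER_CUBIC))
E
```

```text
20.9 0.6321780836964646 [-0.02419025  0.11003031  4.95301732] [-0.16885057  0.28732758  0.04082023] [0.59652132 0.23343432 0.00107672]
```

View pics/scene17.png

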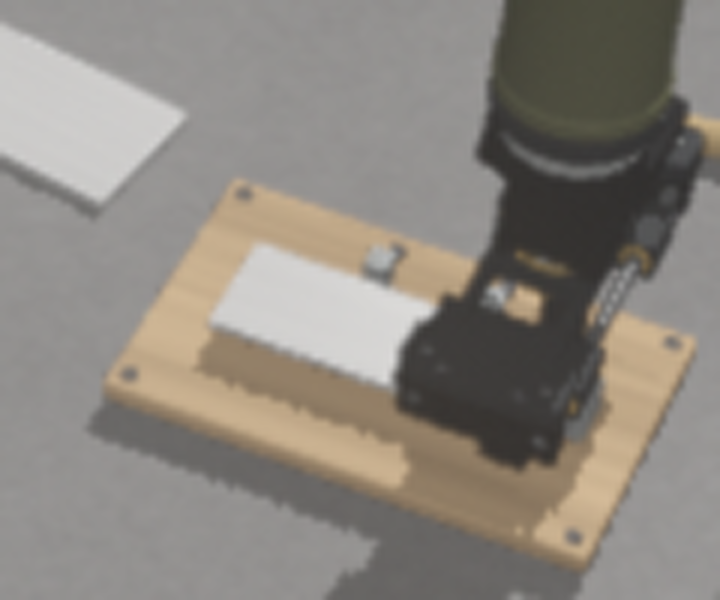

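View pics/top17.png

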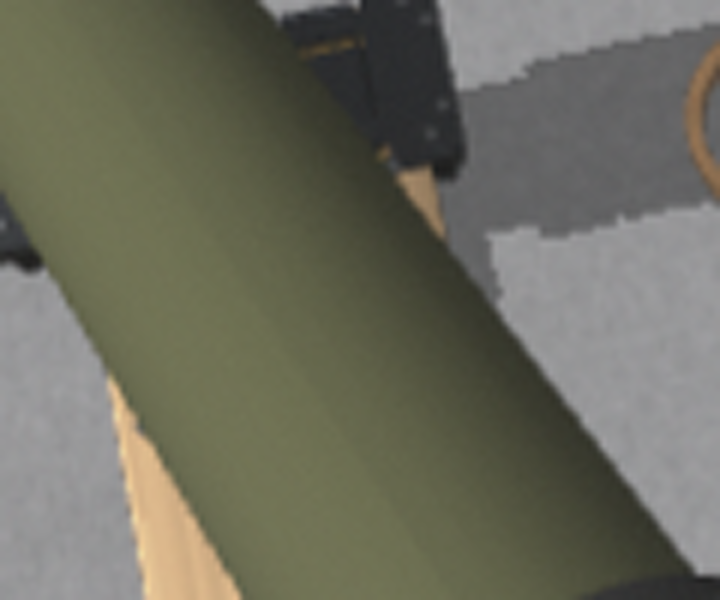

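The plate lies flat, with 5 N of contact. The near side-stop gap is visible at crop (380,280). Now slide towards the end stop, still gripped.

Call:
drive_tool:
  rows:
    - [[0,0,-0.003,0,255],[0,-0.004,-0.003,0,255],[0,-0.007,-0.003,0,255],[0,-0.01,-0.003,0,255],[0,-0.01,-0.003,0,255]]

```text
time: 21.62
position: [0.5991, 0.2341, 0.0011]
tool_rot: [2.467, -1.945, -0.001]
ft_force: [-1.8, 0.4, 2.0]
grip_width: 0.636
```

Call:
drive_tool:
  rows:
    - [[0,-0.003,0,0,255],[0,-0.005,0,0,255],[0,-0.005,0,0,255]]

```text
time: 22.0
position: [0.6009, 0.2344, 0.0013]
tool_rot: [-2.467, 1.945, -0.0]
ft_force: [-1.4, -0.6, 0.7]
grip_width: 0.634
```

Call:
drive_tool:
  rows:
    - [[0,-0.003,0,0,255],[0,-0.005,0,0,255],[0,-0.005,0,0,255]]

```text
time: 22.38
position: [0.6014, 0.2346, 0.0012]
tool_rot: [2.466, -1.944, -0.001]
ft_force: [-3.8, -1.5, 2.8]
grip_width: 0.633
```

Call:
drive_tool:
  rows:
    - [[0,-0.003,0,0,255],[0,-0.005,0,0,255],[0,-0.005,0,0,255]]

```text
time: 22.75
position: [0.6014, 0.2345, 0.0011]
tool_rot: [2.464, -1.942, -0.003]
ft_force: [-6.6, -2.5, 6.4]
grip_width: 0.632
```

The end stop is met (TCP x stops at 0.6014, about 7 N). Ease off and slide left to the side stops.

Call:
drive_tool:
  rows:
    - [[0,0.006,-0.004,0,255],[-0.004,0.006,-0.004,0,255],[-0.008,0.006,-0.004,0,255],[-0.012,0.006,-0.004,0,255],[-0.012,0.006,-0.004,0,255]]

```text
time: 23.38
position: [0.6011, 0.2363, 0.0021]
tool_rot: [2.464, -1.944, 0.002]
ft_force: [-3.7, -3.4, 1.6]
grip_width: 0.631
```

Call:
drive_tool:
  rows:
    - [[-0.003,0,0,0,255],[-0.005,0,0,0,255],[-0.005,0,0,0,255]]

```text
time: 23.75
position: [0.6007, 0.2376, 0.0021]
tool_rot: [2.464, -1.944, 0.002]
ft_force: [-3.5, -4.6, 1.2]
grip_width: 0.631
```

Call:
drive_tool:
  rows:
    - [[-0.004,0,0,0,255],[-0.007,0,0,0,255],[-0.007,0,0,0,255]]

```text
time: 24.12
position: [0.6002, 0.2398, 0.0021]
tool_rot: [2.464, -1.944, 0.001]
ft_force: [-3.7, -4.6, 1.1]
grip_width: 0.634
```

```bash
python3 - <<'E'
from bench import ctrl
from h import *
st=ctrl.get_state();print(st["time"],st["grip_width"],st["ft_force"],st["torque"],st["position"])
plan(st,st["position"],SY)
for n,(a,b,c,e) in dict(scene=(160,230,315,420)).items():
    d=ctrl.get_image(n);cv2.imwrite(f"pics/{n}18.png",cv2.resize(d["img"][a:b,c:e],None,fx=7,fy=7,interpolation=cv2.INTER_CUBIC))
E
```

```text
24.125 0.6344170638831188 [-3.71136447 -4.55710633  1.05446802] [-1.03023737  1.0245259   0.11386123] [0.60016896 0.23979259 0.00206442]
shift [0. 0. 0.] spin -0.0 toolz [-0.001 -0.003 -1.   ] pos [0.6002 0.2398 0.0021]
```

View pics/scene18.png

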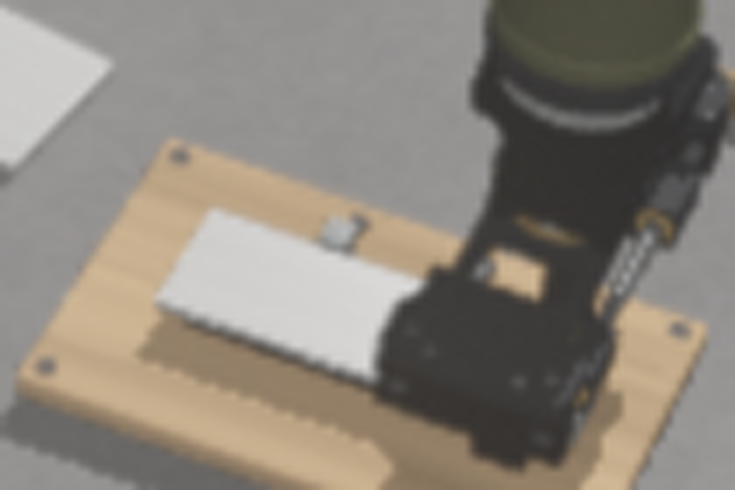

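Call:
drive_tool:
  rows:
    - [[-0.003,0,0,0,255],[-0.006,0,0,0,255],[-0.006,0,0,0,255]]

```text
time: 24.55
position: [0.6, 0.2404, 0.0021]
tool_rot: [2.463, -1.944, 0.003]
ft_force: [-3.4, -6.4, 1.0]
grip_width: 0.631
```

Call:
drive_tool:
  rows:
    - [[-0.003,0,0,0,255],[-0.005,0,0,0,255],[-0.005,0,0,0,255]]

```text
time: 24.92
position: [0.6, 0.2404, 0.0021]
tool_rot: [2.461, -1.944, 0.005]
ft_force: [-3.3, -8.2, 2.4]
grip_width: 0.629
```

The side stop is met (y stops at 0.2404, the force keeps rising). Ease off and release.

Call:
drive_tool:
  rows:
    - [[0.006,0.003,0,0,255],[0.01,0.005,-0.001,0,255],[0.01,0.005,-0.001,0,80],[0.01,0.005,-0.001,0,50],[0.01,0.005,-0.001,0,30],[0.01,0.005,-0.001,0,30],[0.01,0.005,-0.001,0,30]]

```text
time: 25.8
position: [0.5988, 0.2421, 0.003]
tool_rot: [-2.467, 1.945, 0.0]
ft_force: [0.2, 0.1, 0.3]
grip_width: 0.878
```

Call:
drive_tool:
  rows:
    - [[0,0,-0.03,0,30],[0,0,-0.1,0,30],[0,0,-0.22,0,60],[0,0.1,-0.35,0,150],[0.05,0.2,-0.4,0,255],[0.25,0.25,-0.4,0,255],[0.35,0.25,-0.4,0,255],[0.4,0.25,-0.4,0,255],[0.4,0.25,-0.4,0,255],[0.4,0.25,-0.4,0,255]]

```text
time: 27.05
position: [0.5535, 0.1098, 0.1232]
tool_rot: [-2.469, 1.941, 0.001]
ft_force: [-0.4, 0.7, 0.5]
grip_width: 0.062
```

```bash
python3 - <<'E'
from bench import ctrl
from h import *
st=ctrl.get_state();print(st["time"],st["grip_width"],st["ft_force"],st["position"])
for n,(a,b,c,e) in dict(scene=(160,250,310,425),top=(200,310,190,290)).items():
    d=ctrl.get_image(n);cv2.imwrite(f"pics/{n}19.png",cv2.resize(d["img"][a:b,c:e],None,fx=5.4,fy=5.4,interpolation=cv2.INTER_CUBIC))
    g=cv2.cvtColor(d["img"],cv2.COLOR_BGR2GRAY);m=np.zeros_like(g)
    hs=cv2.cvtColor(d["img"],cv2.COLOR_BGR2HSV);k=((g>165)&(hs[...,1]<30)).astype(np.uint8)*255
    m[a:b,c:e]=k[a:b,c:e]
    print(n,rect(d,m,.039))
E
```

```text
27.05 0.0615094723933766 [-0.43017277  0.74209939  0.52146491] [0.55352416 0.10983306 0.12323374]
scene (array([562.9, 232.1, 121. ,  56. ]), 0.2306)
top (array([524.3, 246.3, 160.7,  42.8]), 0.3075)
```

View pics/scene19.png

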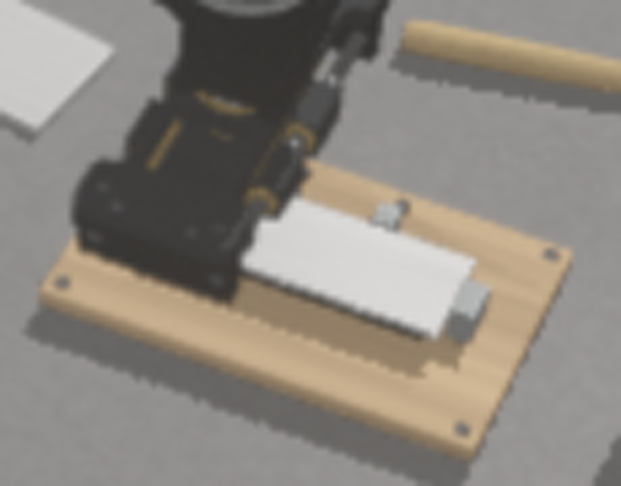

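View pics/top19.png

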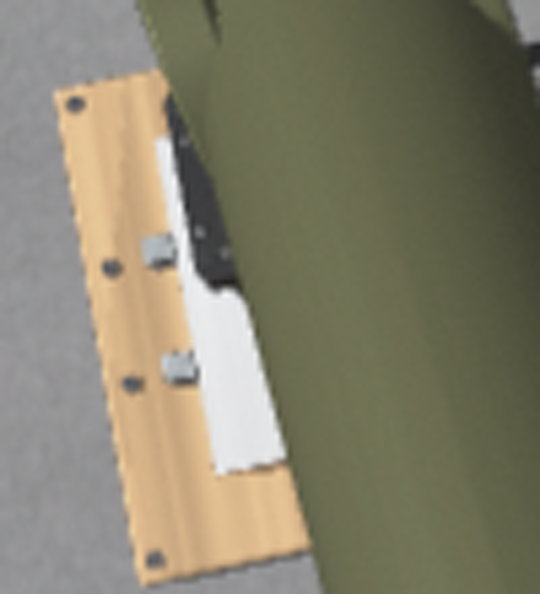

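The plate looks seated against the stops: the scene crop shows its far end at the end stop (470,300), and the top crop shows both side stops at its left edge (160,250 and 180,368). To even the contact, I nudge its right edge at mid-length with closed fingers.

```bash
python3 - <<'E'
from bench import ctrl
from h import *
st=ctrl.get_state()
p=fr(SE,SY,[0,-56])/1e3;print(p)
plan(st,[*p,.123],SY);plan(st,[*p,.010],SY)
E
```

```text
[0.54553921 0.1695392 ]
shift [-2.001e-01 -2.170e-02  1.000e-04] spin 0.0011 toolz [-0.     0.001 -1.   ] pos [0.5534 0.1097 0.123 ]
shift [-0.1998 -0.0217  0.3768] spin 0.0011 toolz [-0.     0.001 -1.   ] pos [0.5534 0.1097 0.123 ]
```

Call:
drive_tool:
  rows:
    - [[-0.1,-0.02,0,0,255],[-0.2,-0.022,0,0,255],[-0.2,-0.022,0,0,255],[-0.2,-0.022,0.1,0,255],[-0.2,-0.022,0.2,0,255],[-0.2,-0.022,0.3,0,255],[-0.2,-0.022,0.36,0,255],[-0.2,-0.022,0.377,0,255],[-0.2,-0.022,0.377,0,255],[-0.2,-0.022,0.377,0,255]]

```text
time: 28.4
position: [0.5472, 0.1677, 0.011]
tool_rot: [-2.466, 1.944, -0.002]
ft_force: [-0.4, 0.6, -0.1]
grip_width: 0.004
```

Call:
drive_tool:
  rows:
    - [[-0.01,0,0,0,255],[-0.02,0,0,0,255],[-0.03,0,0,0,255],[-0.035,0,0,0,255],[-0.035,0,0,0,255]]

```text
time: 29.02
position: [0.5437, 0.1778, 0.0098]
tool_rot: [2.467, -1.945, -0.0]
ft_force: [0.1, -0.4, 0.2]
grip_width: 0.005
```

Call:
drive_tool:
  rows:
    - [[-0.006,0,0,0,255],[-0.012,0,0,0,255],[-0.018,0,0,0,255],[-0.018,0,0,0,255]]

```text
time: 29.52
position: [0.5424, 0.183, 0.0098]
tool_rot: [2.467, -1.945, -0.0]
ft_force: [0.5, 0.0, -0.8]
grip_width: 0.009
```

Call:
drive_tool:
  rows:
    - [[-0.005,0,0,0,255],[-0.01,0,0,0,255],[-0.01,0,0,0,255]]

```text
time: 29.9
position: [0.5418, 0.186, 0.0099]
tool_rot: [-2.467, 1.945, -0.0]
ft_force: [0.1, 0.1, 0.5]
grip_width: 0.005
```

Call:
drive_tool:
  rows:
    - [[-0.004,0,0,0,255],[-0.008,0,0,0,255],[-0.008,0,0,0,255]]

```text
time: 30.28
position: [0.5412, 0.1881, 0.0098]
tool_rot: [2.467, -1.945, 0.0]
ft_force: [0.8, 0.1, -0.1]
grip_width: 0.004
```

Call:
drive_tool:
  rows:
    - [[-0.003,0,0,0,255],[-0.006,0,0,0,255],[-0.006,0,0,0,255]]

```text
time: 30.65
position: [0.5411, 0.1882, 0.0098]
tool_rot: [2.465, -1.945, 0.002]
ft_force: [-0.0, -5.3, 1.7]
grip_width: -0.001
```

Call:
drive_tool:
  rows:
    - [[-0.003,0,0,0,255],[-0.006,0,0,0,255],[-0.006,0,0,0,255],[0.02,0,0,0,255],[0.08,0,0,0,255],[0.08,0,-0.1,0,255],[0.08,0,-0.3,0,255],[0.3,0,-0.5,0,255],[0.5,0,-0.6,0,255],[0.7,0,-0.6,0,255],[0.9,0,-0.6,0,255],[0.9,0,-0.6,0,255],[0.9,0,-0.6,0,255]]

```text
time: 32.28
position: [0.6038, -0.0747, 0.1893]
tool_rot: [-2.463, 1.95, 0.001]
ft_force: [0.3, 0.9, -0.3]
grip_width: 0.004
```

```bash
python3 - <<'E'
from bench import ctrl
from h import *
st=ctrl.get_state();print(st["time"],st["grip_width"],st["ft_force"],st["position"])
for n,(a,b,c,e) in dict(scene=(160,250,310,425),top=(200,310,190,290)).items():
    d=ctrl.get_image(n);cv2.imwrite(f"pics/{n}20f.png",d["img"]);cv2.imwrite(f"pics/{n}20.png",cv2.resize(d["img"][a:b,c:e],None,fx=5.4,fy=5.4,interpolation=cv2.INTER_CUBIC))
    g=cv2.cvtColor(d["img"],cv2.COLOR_BGR2GRAY);m=np.zeros_like(g)
    hs=cv2.cvtColor(d["img"],cv2.COLOR_BGR2HSV);k=((g>165)&(hs[...,1]<30)).astype(np.uint8)*255
    m[a:b,c:e]=k[a:b,c:e]
    r,y=rect(d,m,.039);v=r[:2]-SE;print(n,r,y,"in seat",np.cos(SY)*v[0]+np.sin(SY)*v[1],-np.sin(SY)*v[0]+np.cos(SY)*v[1])
E
```

```text
32.275 0.004233816235370729 [ 0.34119348  0.91993167 -0.25769499] [ 0.6037522  -0.07473158  0.18930953]
scene [554.6 230.1 138.   56.7] 0.2215 in seat 22.912909155077173 0.7865075023047003
top [535.6 233.  174.4  69.8] 0.2297 in seat 5.110381327742966 8.03081581690529
```

View pics/scene20.png

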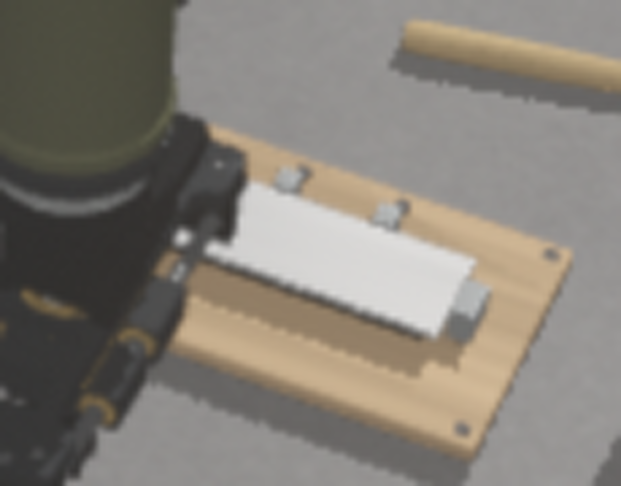

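View pics/top20.png

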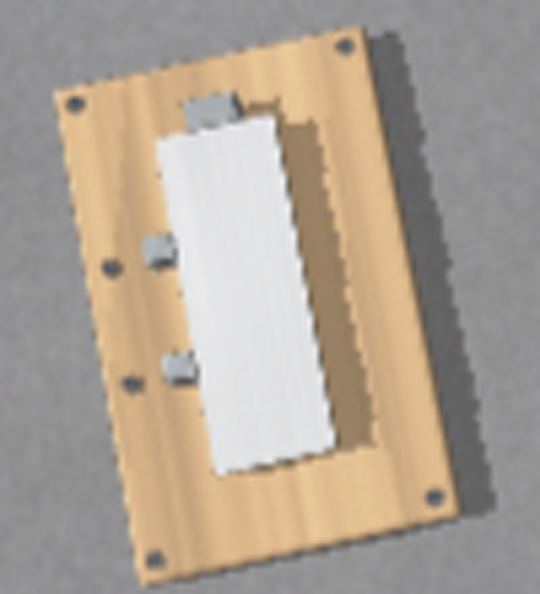

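```bash
python3 - <<'E'
from bench import ctrl
from h import *
d=ctrl.get_image("top");a,b,c,e=200,310,190,290
g=cv2.cvtColor(d["img"],cv2.COLOR_BGR2GRAY);m=np.zeros_like(g);m[a:b,c:e]=((g>190)*255)[a:b,c:e]
hs=cv2.cvtColor(d["img"],cv2.COLOR_BGR2HSV);m[hs[...,1]>35]=0
m=cv2.morphologyEx(m,cv2.MORPH_OPEN,np.ones((5,5),np.uint8))
r,y=rect(d,m,.039);v=r[:2]-SE;print(r,y,"in seat",np.cos(SY)*v[0]+np.sin(SY)*v[1],-np.sin(SY)*v[0]+np.cos(SY)*v[1])
im=d["img"][210:240,210:255];cv2.imwrite("pics/end.png",cv2.resize(im,None,fx=14,fy=14,interpolation=cv2.INTER_CUBIC))
st=ctrl.get_state();p=fr(SE,SY,[-112,0])/1e3;print(p,np.hypot(*p));plan(st,[*p,.19],SY);plan(st,[*p,.012],SY)
E
```

```text
[530.2 224.8 159.5  55.9] 0.2335 in seat -2.0505085966550984 1.3135503397446735
[0.42357839 0.19792159] 0.46753781635796193
shift [-1.0081e+00  3.7150e-01  7.0000e-04] spin 0.0014 toolz [-0.     0.002 -1.   ] pos [ 0.6036 -0.0695  0.1897]
shift [-1.0071  0.3716  0.5941] spin 0.0014 toolz [-0.     0.002 -1.   ] pos [ 0.6036 -0.0695  0.1897]
```

View pics/end.png

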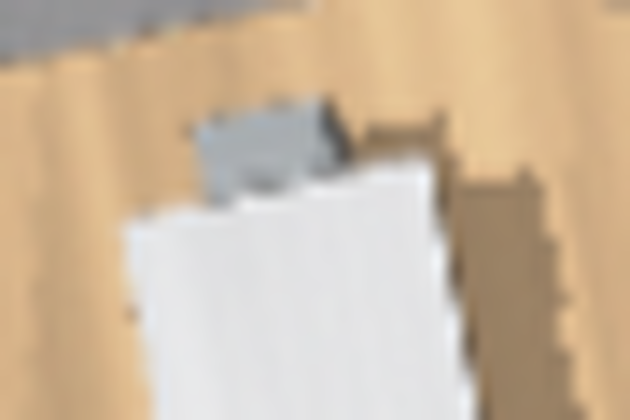

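Yaw and centre match the pad's own measurement to about 1 mm (the plate is 0.7 mm off in x and 1 mm in y, within noise). One light push on the near end makes sure of the end stop.

Call:
drive_tool:
  rows:
    - [[-0.1,0.1,0,0,255],[-0.25,0.2,0,0,255],[-0.4,0.3,0,0,255],[-0.55,0.37,0,0,255],[-0.7,0.37,0,0,255],[-0.85,0.37,0,0,255],[-0.98,0.37,0,0,255],[-1.0,0.37,0,0,255],[-1.0,0.37,0.1,0,255],[-1.0,0.37,0.25,0,255],[-1.0,0.37,0.4,0,255],[-1.0,0.37,0.5,0,255],[-1.0,0.37,0.57,0,255],[-1.0,0.37,0.594,0,255],[-1.0,0.37,0.594,0,255],[-1.0,0.37,0.594,0,255]]

```text
time: 34.42
position: [0.4266, 0.1934, 0.0125]
tool_rot: [-2.466, 1.944, -0.002]
ft_force: [0.8, 0.2, -0.4]
grip_width: 0.006
```

Call:
drive_tool:
  rows:
    - [[0,-0.015,0,0,255],[0,-0.03,0,0,255],[0,-0.04,0,0,255],[0,-0.04,0,0,255]]

```text
time: 34.92
position: [0.4379, 0.196, 0.0117]
tool_rot: [-2.467, 1.945, 0.0]
ft_force: [0.1, 0.0, 0.6]
grip_width: 0.003
```

Call:
drive_tool:
  rows:
    - [[0,-0.006,0,0,255],[0,-0.012,0,0,255],[0,-0.016,0,0,255],[0,-0.016,0,0,255]]

```text
time: 35.42
position: [0.4423, 0.197, 0.0116]
tool_rot: [2.467, -1.945, -0.0]
ft_force: [0.5, 0.1, 0.6]
grip_width: 0.005
```

Call:
drive_tool:
  rows:
    - [[0,-0.004,0,0,255],[0,-0.008,0,0,255],[0,-0.008,0,0,255]]

```text
time: 35.8
position: [0.4445, 0.1975, 0.0116]
tool_rot: [2.467, -1.945, -0.0]
ft_force: [-0.2, 0.2, 0.2]
grip_width: 0.004
```

Call:
drive_tool:
  rows:
    - [[0,-0.004,0,0,255],[0,-0.006,0,0,255],[0,-0.006,0,0,255]]

```text
time: 36.17
position: [0.4446, 0.1975, 0.0112]
tool_rot: [2.465, -1.943, -0.003]
ft_force: [-6.5, -2.2, 3.3]
grip_width: 0.002
```

Call:
drive_tool:
  rows:
    - [[0,-0.004,0,0,255],[0,-0.006,0,0,255],[0,-0.006,0,0,255]]

```text
time: 36.55
position: [0.4446, 0.1975, 0.0109]
tool_rot: [2.462, -1.941, -0.005]
ft_force: [-8.4, -1.6, 7.5]
grip_width: 0.005
```

Solid at once: the plate was already against the end stop. Retreat and do a last check.

Call:
drive_tool:
  rows:
    - [[0,0.03,0,0,255],[0,0.07,0,0,255],[0,0.07,-0.1,0,255],[0,0.07,-0.3,0,255],[0,0.07,-0.5,0,255],[0.15,0.05,-0.6,0,255],[0.3,0,-0.6,0,255],[0.5,-0.05,-0.6,0,255],[0.7,-0.1,-0.6,0,255],[0.9,-0.15,-0.6,0,255],[0.9,-0.15,-0.6,0,255],[0.9,-0.15,-0.6,0,255],[0.9,-0.15,-0.6,0,255]]

```text
time: 38.17
position: [0.5545, -0.0518, 0.1919]
tool_rot: [-2.469, 1.942, -0.001]
ft_force: [0.3, 0.4, -0.0]
grip_width: 0.006
```

```bash
python3 - <<'E'
from bench import ctrl
from h import *
st=ctrl.get_state();print(st["time"],st["ft_force"],st["position"])
d=ctrl.get_image("top");a,b,c,e=200,310,190,290
g=cv2.cvtColor(d["img"],cv2.COLOR_BGR2GRAY);m=np.zeros_like(g);m[a:b,c:e]=((g>190)*255)[a:b,c:e]
hs=cv2.cvtColor(d["img"],cv2.COLOR_BGR2HSV);m[hs[...,1]>35]=0
m=cv2.morphologyEx(m,cv2.MORPH_OPEN,np.ones((5,5),np.uint8));print(rect(d,m,.039))
cv2.imwrite("pics/topF.png",d["img"]);cv2.imwrite("pics/sceneF.png",ctrl.get_image("scene")["img"])
E
```

```text
38.175 [ 0.32843312  0.39084092 -0.04088042] [ 0.55447858 -0.05178423  0.19194771]
(array([530.3, 224.9, 159.3,  55.9]), 0.234)
```

View pics/topF.png

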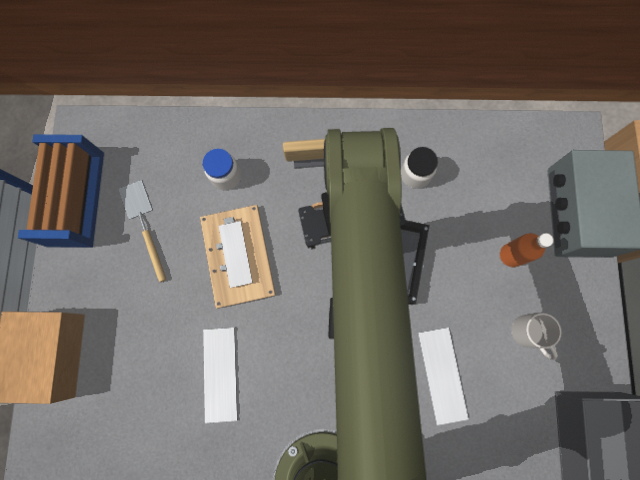

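View pics/sceneF.png

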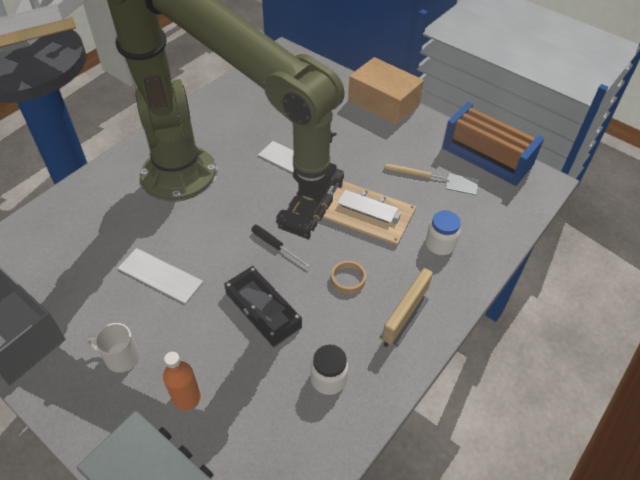

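The plate lies on the pad (top view 235,253), the tray is empty, and everything else sits at its starting pixels. The robot touches nothing, so I hand in.

```bash
python3 -c "
from bench import ctrl
print(ctrl.close_job())"
```

```text
the job is handed in; nothing more can be done
None
```

The small blank is on the platen's rubber pad, flat, against both side stops and the end stop. I handed the job in at about 38 s.

- **What I did:** I pressed the near end until the blank tipped and stayed up, at about 0.36–0.38 rad. I gripped it across its raised far end, carried it over and laid it flat. I slid it against the end stop and then the side stops, let go, and finished with a light push on its right edge and on its near end.
- **Last checks:** In the top view the plate measures 159 x 56 mm, at yaw 0.234 against 0.232 for the pad. Its centre is within about 1 mm of the pad centre, which is within camera error. Both final pushes met solid resistance with no sliding (5 N from the side, 8 N from the end), so I take it to be touching all three stops. The other things look to be at their starting pixels; the tape roll and screwdriver were partly hidden in the last top view but clear in the scene view.
- **What disagreed:** The fingertips proved to be about 36 mm further back along the tool than the description says. My first press therefore stopped above the plate without touching it. I took the true offset from the pictures and the contact, and used it for the rest of the job.

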